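Open the returned floodlights with the wedge

TASK

Push over every floodlight that stands in a tray, without picking it up, so that all lie on their fins, glass up, inside their trays. Then free each cover with the wooden wedge: work a blade into the notch on one side, then the other, a few millimetres at a time, so that the two sides never differ by more than about 5 mm, until both seams have opened by 8 mm or more. Finish with the wedge lying flat on the cork mat, leave the other things on the bench where they are, and do not press hard on a lying lamp with bare fingers.

Things in the scene. Friction and masses are not known exactly. Their poses are not given: they have to be found in the camera images.
- lampA: black floodlight, 125 x 125 x 52 mm, 0.93 kg, at first standing on an edge in trayA (may be absent). Origin: centre of that edge; z up its 125 mm height (middle at z = 62.5), y across its 125 mm width, x from the glass (x = -26) to the fins (x = +26). Housing with fins x = -12 to 26, cover with glass x = -26 to -18. Pushed high on the glass side it tips over onto its fins at about 21 degrees
- lampB: a second floodlight just like lampA, in trayB (may be absent). On either lamp, lying on its fins (x axis down), the housing's rim is 38 mm, the shut cover's underside 44 mm and the glass 52 mm above the tray's floor
- lampA_left (a joint): opening of lampA's seam on its own +y side, rad: 0 shut, 0.08 (10 mm) the stop; times 125 mm it is the gap added at that edge. Press-fit: about 5 N at the edge lifts that side, it stays where it is left, and the cover stays captive. The two openings' difference is the cover's tilt
- lampA_right (a joint): the same for lampA's own -y side
- lampB_left (a joint): the same for lampB's own +y side
- lampB_right (a joint): the same for lampB's own -y side
- lampA_cover (a point): middle of the glass of lampA's cover; axes as lampA's while shut. Between cover and housing is a 6 mm seam, filled at the two ends (z < 34.5 and z > 90.5 mm) and open in between as a notch 56 mm wide in the middle of the +y side and of the -y side, deep enough for a whole blade
- lampB_cover (a point): the same for lampB
- trayA: fixed tray, 230 x 155 mm, rubber floor 3 mm high, aluminium rails and end bars 17 mm high (inside 214 x 129 mm). Origin: centre of the underside. Its lamp stands near the -x end, glass to -x, and falls towards +x when pushed that way
- trayB: tray like trayA, set the other way round on the bench
- wedge: double-ended beech wedge, 160 mm along its x, 26 mm wide, 90 g. Origin: centre of the underside. Handle in the middle, 60 mm long, 26 mm wide, 24 mm high; a blade at either end, flat beneath, 50 mm long (x = 30 to 80 and -30 to -80), 20 mm thick at the handle and thinning evenly to 2 mm at the tip
- mat: fixed cork mat, 220 (x) x 110 (y) x 3 mm. Origin: centre of the underside. The wedge lies on it at first
- screwdriver: screwdriver, 170 mm, bystander
- screwjar: jar, 60 mm wide, 80 mm high, bystander
- driver: aluminium driver block, 110 x 50 x 32 mm, bystander
- taperoll: cardboard ring, 90 mm wide, 24 mm high, bystander
- carton: carton, 150 x 120 x 90 mm, bystander
Not all that is in view belongs to the job. What is shaped like the lampB but pink is not meant.

How it is judged:
By the outcome, as a careful person would: the job done as asked, in the order asked, and still so for the second after the job is handed in, with the robot touching nothing.
Of lampA, lampB only 1 to 2 are there at a start; the rules pass over those that are not, and their reading is None.
At some moment in a run one of wedge may be knocked a few centimetres aside while the robot is not near it.
Once in a run the grip may slacken for a moment while it holds something.
It also fails if it takes over 210 s, if anything falls off the work surface, if the arm or the gripper's body presses on something with over 40 N, if the wrist force passes 120 N, or if a joint passes its speed limit or range.

ROBOT

A 6-joint arm with a two-finger parallel gripper is mounted at the origin on the work surface. World frame = base frame: x ahead of the robot, y to its left, z up, the work surface at z = 0. Lengths are in m, angles in rad, forces in N, time in s.
With the tool pointing down it reaches from about 0.275 to 0.725 m from the base axis. Payload 15.9 kg.
Tool frame: the origin (TCP) lies at the very end of the fingers, on their centre line; the grasp point (between the pads) lies 19 mm behind it; z points along the fingers, y is the line along which they close (so a half turn about z gives the same grasp; the last joint's range is limited). The gripper opens to 85 mm and grips with 20 to 120 N. Pads are 22 mm wide; open, the fingers measure 114 mm over their backs; the gripper's body (76 mm by 85 mm) begins 54 mm behind the grasp point. The pads swing forward as they close: fully open they stand 13 mm farther back than shut.
Start: joints at [-1.101, 0.213, -0.034, 1.323, 0, 1.571], TCP at [0.226, -0.446, 0.231] pointing down, gripper open.
Joint ranges: [-2.98, 2.98], [-0.74, 1.72], [-1.14, 1.35], [-2.1, 2.04], [-1.57, 1.44], [-3.14, 3.14]. Speed limits (rad/s): [1.89, 1.89, 2.39, 2.57, 3.14, 3.14].

INTERFACE

Orientations are given as a unit quaternion [x, y, z, w].
In Python, from cell import ctrl gives the robot as it stands. The module is installed in compiled form; this text tells all that it offers.
- The arm moves only by the tool play_rows, never from a script. Its argument "commands" is text: rows parted by semicolons, each of 7 numbers parted by spaces: the finger opening in cm, from 0 to 8.54, then the shift along the tool's x, y, z in cm, then the turn, a rotation vector about the tool's x, y, z in degrees. In form: fingers x y z wx wy wz; .... A call has 1 to 10 rows; each row shifts and turns the commanded pose from where the row before left it, along the tool's axes as they then stand; what a row does not reach is not made up. A row lasts 1/8 s, in which the tool goes at most 62.5 mm and 10.7 degrees, less where a joint would pass 70% of its speed; a pose out of reach is approached as far as the arm can. A call with a gripper value outside its range is refused whole. The fingers move at their own pace and stop on an object; "newtons" is the grip in N (left out, the last holds). Time passes only in rows, so rows that do not move let the fingers close. It gives the time, the measured TCP pose, the force, the opening and the grip force at its end, in the units of the state.
- ctrl.read_state(): the state, without advancing time (a new reading comes with each control period).
- ctrl.read_camera(name): name is "scene" or "top" or "wrist"; returns the picture (420x560x3 uint8, red, green, blue); there is no depth.
- ctrl.get_calibration(name): a dict with "intrinsics" (3x3 intrinsics, pixels), "R" (3x3) and "t" (3): a world point X has camera coordinates R X + t; the wrist camera has in their place "mount" (4x4, takes a point from camera to tool coordinates, whose origin is the TCP and whose axes are the flange's). Camera axes: x right, y down, z forward; pixel columns grow to the right and rows downward; lengths in m; the calibration is good to about 2 mm. A picture is of the moment at which its call begins: read the wrist's pose just before it. get_calibration takes no time and is no camera call.
- ctrl.finish_job(): hands the job in; it is judged then, once.
The state is a dict: "time": time; "q": joint angles; "qvel": joint speeds; "effort": joint torques, N m; "tool_pos": TCP position; "orientation": TCP orientation; "ft_force": force on the tool from outside, world axes, zero at the start; "moment": the same for the moment, N m; "width": finger opening in m; "grasp_force": force on a finger pad.
Only numpy, scipy, OpenCV 4.12 (cv2) and the standard library are available. Lean on these libraries where they do the work, as an engineer would, in place of code of your own. Each camera call takes 0.05 s, during which the arm holds its last target. There are 200 camera calls.

## Working session

There is one attempt and no reset: what is moved stays moved. The work goes in short steps, Python scripts to look and compute and a tool call to move; the robot and the scene stay as the last step left them, time stands still between calls to the robot, and variables do not carry over. Pictures are saved under pics/ and viewed, at most 14 in all, crops included, and the job is handed in when it is done.

Besides the shell and the picture viewer there is one more tool, called after "Emit:" as name(argument=value, ...) on one line, values as JSON. play_rows: Moves the arm, as the interface text tells. Its arguments: {"type":"object","properties":{"commands":{"type":"string"},"newtons":{"type":"number"}},"required":["commands"]}

```bash
mkdir -p pics; ls; python3 - <<'E'
from cell import ctrl
import cv2,numpy as np
np.set_printoptions(precision=4,suppress=True)
s=ctrl.read_state();print(s)
for n in("scene","top"):
    cv2.imwrite(f"pics/{n}0.png",ctrl.read_camera(n)[:,:,::-1])
for n in("scene","top","wrist"):print(n,ctrl.get_calibration(n))
E
```

```text
pics
{'time': 0.0, 'q': array([-1.101 ,  0.2134, -0.0351,  1.3235, -0.    ,  1.5708]), 'qvel': array([-0.0009, -0.0002, -0.0011,  0.0017,  0.0001, -0.0012]), 'effort': array([ -0.0057, -68.6167,  48.7113,   0.0177,  -0.0004,   0.    ]), 'tool_pos': array([ 0.2262, -0.4455,  0.2308]), 'orientation': array([ 0.9725,  0.2327, -0.0001, -0.0005]), 'ft_force': array([-0.2372, -0.8562,  0.0332]), 'moment': array([ 0.0001,  0.0546, -0.0052]), 'grasp_force': 0.0, 'width': 0.08555011328501215}
scene {'intrinsics': array([[523.4164,   0.    , 284.693 ],
       [  0.    , 523.4164, 209.0464],
       [  0.    ,   0.    ,   1.    ]]), 'R': array([[-0.3984,  0.9172,  0.0097],
       [ 0.7726,  0.3413, -0.5353],
       [-0.4943, -0.2058, -0.8446]]), 't': array([ 0.2733, -0.3562,  1.8465])}
top {'intrinsics': array([[414.3587,   0.    , 280.5304],
       [  0.    , 414.3587, 204.1406],
       [  0.    ,   0.    ,   1.    ]]), 'R': array([[-0.0117, -0.9997, -0.0192],
       [-0.9964,  0.0133, -0.0837],
       [ 0.0839,  0.0182, -0.9963]]), 't': array([-0.0338,  0.5402,  1.1414])}
wrist {'intrinsics': array([[301.85  ,   0.    , 277.2939],
       [  0.    , 301.85  , 213.3875],
       [  0.    ,   0.    ,   1.    ]]), 'mount': array([[ 0.0006, -0.958 , -0.2867,  0.0735],
       [ 1.    ,  0.0004,  0.0008,  0.0002],
       [-0.0006, -0.2867,  0.958 , -0.1423],
       [ 0.    ,  0.    ,  0.    ,  1.    ]])}
```

View pics/top0.png

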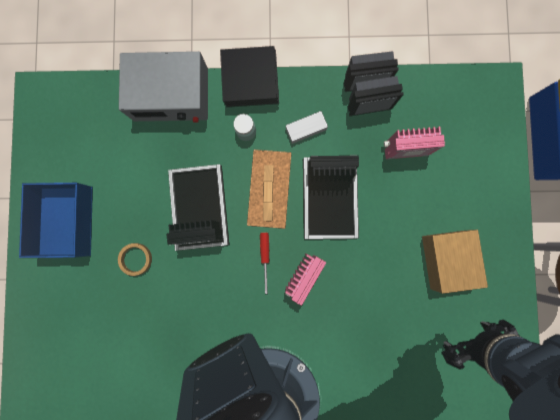

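View pics/scene0.png

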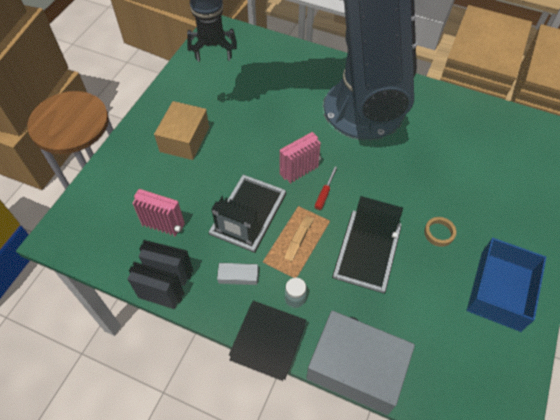

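The top view shows two trays, at about (198,207) with its lamp at the near end, and (331,198) with its lamp at the far end. The wedge is on the cork mat at (268,193). The pink finned things at (305,280) and (415,143) and the black ones outside the trays are decoys. I'll enlarge to measure.

```bash
cat > h.py <<'E'
from cell import ctrl
import cv2,numpy as np
from scipy.spatial.transform import Rotation as Ro
np.set_printoptions(precision=4,suppress=True)
def cam(n,st=None):
    c=ctrl.get_calibration(n);K=c["intrinsics"]
    if n!="wrist":return K,c["R"],c["t"]
    R=Ro.from_quat(st["orientation"]).as_matrix();M=c["mount"]
    Rwc=R@M[:3,:3];o=R@M[:3,3]+st["tool_pos"]
    return K,Rwc.T,-Rwc.T@o
def back(C,uv,z):
    K,R,t=C;d=R.T@np.linalg.inv(K)@np.array([uv[0],uv[1],1.]);o=-R.T@t
    return o+d*(z-o[2])/d[2]
def proj(C,P):
    K,R,t=C;p=(K@(R@np.atleast_2d(P).T+t[:,None])).T
    return p[:,:2]/p[:,2:]
def shot(n,name,crop=None,scale=1):
    st=ctrl.read_state();im=ctrl.read_camera(n)[:,:,::-1]
    if crop:
        a,b,c,d=crop;im=cv2.resize(im[b:d,a:c],None,fx=scale,fy=scale,interpolation=cv2.INTER_CUBIC)
    cv2.imwrite(f"pics/{name}.png",im);return st
E
python3 -c "
from h import *
shot('top','top1',(160,140,370,260),3.8)"
```

```text
(no output)
```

View pics/top1.png

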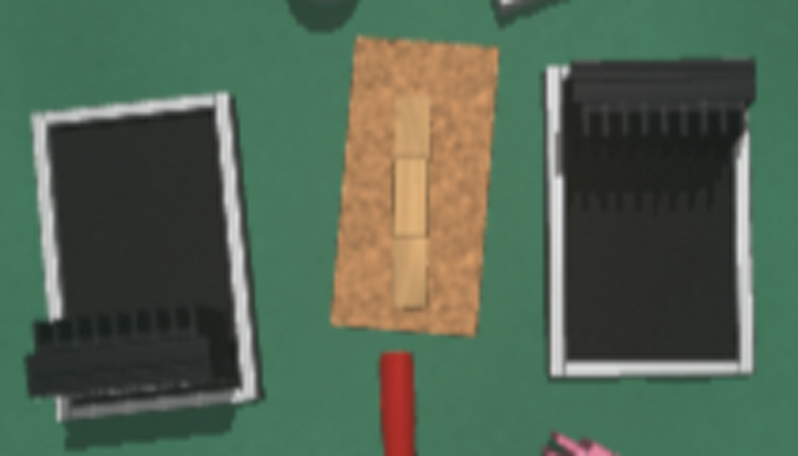

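```bash
python3 - <<'E'
from h import *
C=cam('top')
def P(l,z):
    r=np.array([back(C,(u/3.8+160,v/3.8+140),z) for u,v in l]);print(r);return r
print('L tray');a=P([(33,115),(229,94),(260,398),(60,420)],.017);print(a.mean(0),[np.linalg.norm(a[i]-a[i-1]) for i in range(4)])
d=a[0]+a[1]-a[2]-a[3];print('yaw',np.degrees(np.arctan2(d[1],d[0])))
print('R tray');a=P([(546,66),(551,377),(752,373)],.017);print((a[0]+a[2])/2,[np.linalg.norm(a[i]-a[i-1]) for i in range(3)]);d=a[0]-a[1];print('yaw',np.degrees(np.arctan2(d[1],d[0])))
print('wedge');P([(411,94),(411,307)],.005);P([(395,157),(428,157),(428,237),(395,237)],.027)
print('mat');a=P([(357,37),(498,47),(476,335),(332,325)],.003);print(a.mean(0))
print('lampL top');P([(28,396),(210,378),(36,322),(215,308)],.128)
print('lampR top');P([(570,62),(755,60),(585,135),(740,133)],.128)
E
```

```text
L tray
[[0.6416 0.2779 0.017 ]
 [0.6553 0.1302 0.017 ]
 [0.4279 0.1071 0.017 ]
 [0.4134 0.2553 0.017 ]]
[0.5345 0.1926 0.017 ] [np.float64(0.22927195556267244), np.float64(0.1483643267623603), np.float64(0.22855963902818602), np.float64(0.14892850403915706)]
yaw 5.719369102445792
R tray
[[ 0.6729 -0.1079  0.017 ]
 [ 0.4408 -0.1078  0.017 ]
 [ 0.442  -0.2553  0.017 ]]
[ 0.5575 -0.1816  0.017 ] [np.float64(0.2739325619798483), np.float64(0.23205530377747977), np.float64(0.14759287724042963)]
yaw -0.0316187518232524
wedge
[[ 0.6554 -0.006   0.005 ]
 [ 0.4942 -0.0045  0.005 ]]
[[ 0.6044  0.0053  0.027 ]
 [ 0.6041 -0.0192  0.027 ]
 [ 0.5447 -0.0186  0.027 ]
 [ 0.545   0.0058  0.027 ]]
mat
[[ 0.7002  0.0348  0.003 ]
 [ 0.6908 -0.0723  0.003 ]
 [ 0.4728 -0.0528  0.003 ]
 [ 0.4816  0.055   0.003 ]]
[ 0.5863 -0.0088  0.003 ]
lampL top
[[0.4324 0.2468 0.128 ]
 [0.443  0.1245 0.128 ]
 [0.4819 0.242  0.128 ]
 [0.4898 0.1212 0.128 ]]
lampR top
[[ 0.6534 -0.1198  0.128 ]
 [ 0.6528 -0.2447  0.128 ]
 [ 0.6033 -0.129   0.128 ]
 [ 0.6032 -0.2332  0.128 ]]
```

Emit:
play_rows(commands="0 0 0 0 0 0 9; 0 0 0 0 0 0 9; 0 0 0 0 0 0 9; 0 4 -2.6 0 0 0 0; 0 4 -2.6 0 0 0 0; 0 4 -2.6 0 0 0 0; 0 4 -2.6 0 0 0 0; 0 4 -2.6 0 0 0 0; 0 4 -2.6 0 0 0 0; 0 4 -2.6 0 0 0 0")

```text
time: 1.4
tool_pos: [0.5077, -0.2632, 0.2311]
orientation: [1.0, -0.001, -0.0, -0.0]
ft_force: [0.5, -1.0, -0.4]
width: 0.0002
grasp_force: 0.0
```

Emit:
play_rows(commands="0 4 -2.6 0 0 0 0; 0 4 -2.6 0 0 0 0; 0 4 -2.6 0 0 0 0; 0 4 0 0 0 0 0; 0 1.9 0 0 0 0 0; 0 0 0 0 0 0 0; 0 0 0 0 0 0 0")

```text
time: 2.28
tool_pos: [0.6853, -0.1866, 0.2311]
orientation: [1.0, -0.001, -0.0, -0.0]
ft_force: [0.0, -0.6, -0.6]
width: 0.0002
grasp_force: 0.0
```

Emit:
play_rows(commands="0 0 0 5 0 0 0; 0 0 0 5 0 0 0; 0 0 0 2 0 0 0; 0 -0.8 0 0 0 0 0; 0 -0.8 0 0 0 0 0; 0 -0.6 0 0 0 0 0; 0 -0.6 0 0 0 0 0; 0 -0.6 0 0 0 0 0; 0 -0.6 0 0 0 0 0; 0 -0.6 0 0 0 0 0")

```text
time: 3.52
tool_pos: [0.6392, -0.1864, 0.1111]
orientation: [1.0, -0.001, -0.0, -0.0]
ft_force: [0.3, 0.1, 1.4]
width: 0.0001
grasp_force: 0.6
```

Emit:
play_rows(commands="0 -0.6 0 0 0 0 0; 0 -0.6 0 0 0 0 0; 0 -0.6 0 0 0 0 0; 0 -0.6 0 0 0 0 0; 0 -0.6 0 0 0 0 0; 0 0 0 0 0 0 0; 0 0 0 0 0 0 0; 0 0 0 0 0 0 0")

```text
time: 4.53
tool_pos: [0.6099, -0.1863, 0.1113]
orientation: [1.0, -0.001, 0.0, -0.0]
ft_force: [-0.8, -0.6, 0.3]
width: -0.0
grasp_force: 0.0
```

```bash
python3 -c "
from h import *
shot('top','top2',(160,130,370,280),3.8)"
```

```text
(no output)
```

View pics/top2.png

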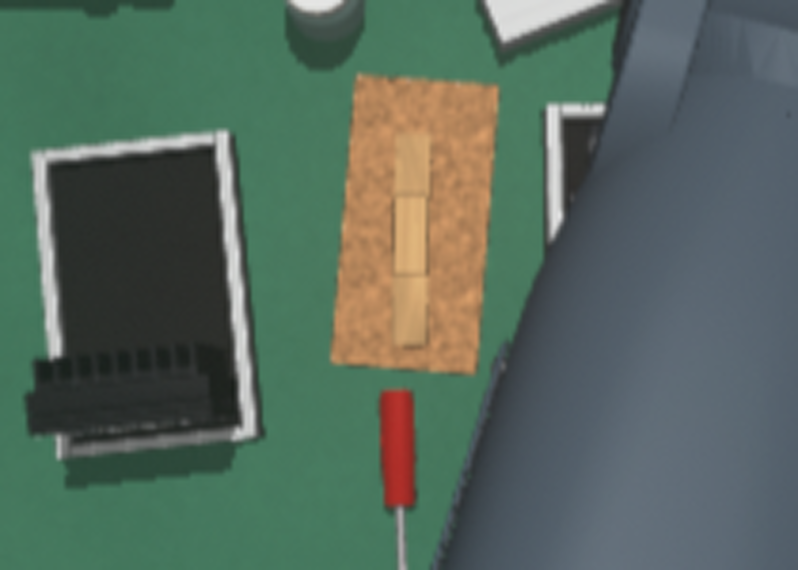

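The arm hides the right tray, but its far end now looks empty, so the lamp has probably fallen. I'll check it once the arm moves away. Next is the left lamp.

Emit:
play_rows(commands="0 0 0 -5 0 0 0; 0 0 0 -5 0 0 0; 0 0 0 -2 0 0 0; 0 -3 -4.2 0 0 0 0; 0 -3 -4.2 0 0 0 0; 0 -3 -4.1 0 0 0 0; 0 -3 -4.1 0 0 0 0; 0 -3 -4.1 0 0 0 0; 0 -3 -4 0 0 0 0; 0 -3 -4 0 0 0 0")

```text
time: 5.82
tool_pos: [0.3995, 0.0426, 0.233]
orientation: [0.999, 0.034, -0.001, -0.024]
ft_force: [-0.7, -0.1, 0.2]
width: 0.0002
grasp_force: 0.0
```

Emit:
play_rows(commands="0 0 -4 0 0 0 0; 0 0 -4 0 0 0 0; 0 0 0 0 0 0 -5.5; 0 0 0 0 0 0 0; 0 0 0 0 0 0 0")

```text
time: 6.45
tool_pos: [0.3992, 0.0755, 0.2374]
orientation: [0.993, 0.107, -0.001, -0.043]
ft_force: [-0.4, -0.2, -0.3]
width: -0.0
grasp_force: 0.0
```

```bash
python3 -c "
from h import *
print(shot('top','top3',(160,130,370,280),3.8)['tool_pos'])"
```

```text
[0.3992 0.0755 0.2374]
```

View pics/top3.png

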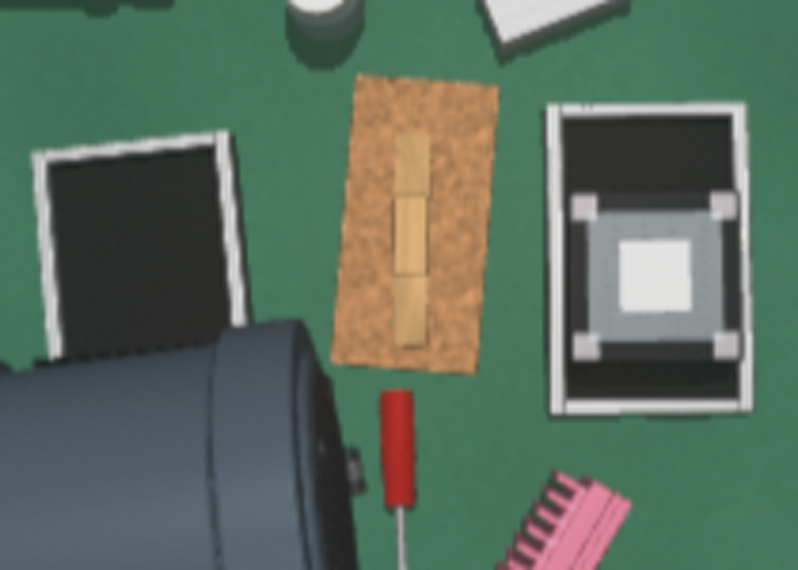

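Lamp R now lies glass up at crop (655,277). The arm fell short of the pose I commanded, so I'll check the joints.

```bash
cat >> h.py <<'E'
def go(pos=None,yaw=None):
    """tool-axis moves needed to reach pos with tool straight down at yaw(deg); turn is applied first"""
    s=ctrl.read_state();R=Ro.from_quat(s["orientation"])
    y=np.radians(yaw);T=Ro.from_matrix(np.array([[np.cos(y),np.sin(y),0],[np.sin(y),-np.cos(y),0],[0,0,-1]]))
    print("at",s["tool_pos"],"t",round(s["time"],2),"q",s["q"])
    print("turn deg",(R.inv()*T).as_rotvec(degrees=True),"shift cm after turn",T.inv().apply(np.array(pos)-s["tool_pos"])*100)
E
python3 -c "
from h import *
go((.402,.183,.231),5.5)"
```

```text
at [0.3991 0.0754 0.2375] t 6.5 q [ 0.1193  0.0186 -0.2436  1.3099  0.0869  3.0463]
turn deg [-4.9812 -0.1048  6.7863] shift cm after turn [  1.3201 -10.6818   0.6468]
```

```bash
python3 -c "
from h import *
go((.395,.183,.231),95.5)"
```

```text
at [0.3991 0.0754 0.2375] t 6.5 q [ 0.1193  0.0186 -0.2436  1.3099  0.0869  3.0463]
turn deg [ -3.7685  -3.9306 -83.1531] shift cm after turn [10.7489  0.6233  0.6468]
```

Emit:
play_rows(commands="0 0 0 0 -0.42 -0.44 -9.24; 0 0 0 0 -0.42 -0.44 -9.24; 0 0 0 0 -0.42 -0.44 -9.24; 0 0 0 0 -0.42 -0.44 -9.24; 0 0 0 0 -0.42 -0.44 -9.24; 0 0 0 0 -0.42 -0.44 -9.24; 0 0 0 0 -0.42 -0.44 -9.24; 0 0 0 0 -0.42 -0.44 -9.24; 0 0 0 0 -0.42 -0.44 -9.24; 0 0 0 0 0 0 0")

```text
time: 7.75
tool_pos: [0.3988, 0.0754, 0.2376]
orientation: [0.672, 0.74, -0.0, 0.0]
ft_force: [0.3, -0.4, -0.0]
width: 0.0
grasp_force: 0.0
```

```bash
python3 -c "
from h import *
go((.395,.183,.231),95.5)"
```

```text
at [0.3988 0.0754 0.2376] t 7.75 q [ 0.1873  0.0184 -0.2406  1.3117 -0.0005  1.6619]
turn deg [0.0117 0.0288 0.0082] shift cm after turn [10.7462  0.6485  0.6561]
```

Emit:
play_rows(commands="0 5 0.3 0 0 0 0; 0 5.7 0.3 0 0 0 0; 0 0 0 5 0 0 0; 0 0 0 5 0 0 0; 0 0 0 2.7 0 0 0; 0 0 0.8 0 0 0 0; 0 0 0.8 0 0 0 0; 0 0 0.8 0 0 0 0; 0 0 0.6 0 0 0 0; 0 0 0.6 0 0 0 0")

```text
time: 9.0
tool_pos: [0.4306, 0.1859, 0.1108]
orientation: [0.672, 0.741, -0.0, 0.0]
ft_force: [-2.3, 0.1, 1.8]
width: -0.0
grasp_force: 1.1
```

Emit:
play_rows(commands="0 0 0.6 0 0 0 0; 0 0 0.6 0 0 0 0; 0 0 0.6 0 0 0 0; 0 0 0.6 0 0 0 0; 0 0 0.6 0 0 0 0; 0 0 0.6 0 0 0 0; 0 0 0.6 0 0 0 0; 0 0 0.3 0 0 0 0; 0 0 0 0 0 0 0; 0 0 0 0 0 0 0")

```text
time: 10.25
tool_pos: [0.4748, 0.1902, 0.1105]
orientation: [0.672, 0.741, -0.0, 0.0]
ft_force: [0.6, 0.5, 0.4]
width: 0.0002
grasp_force: 0.0
```

Emit:
play_rows(commands="0 0 0 -5 0 0 0; 0 0 0 -5 0 0 0; 8 0 0 -2 0 0 0; 8 -4 0 0 0 0 0; 8 -4 0 0 0 0 0; 8 -4 0 0 0 0 0; 8 -4 0 0 0 0 0; 8 -4 0 0 0 0 0; 8 -4 0 0 0 0 0; 8 0 0 0 0 0 0")

```text
time: 11.5
tool_pos: [0.4983, -0.0505, 0.2306]
orientation: [0.673, 0.74, -0.0, 0.0]
ft_force: [0.0, 0.6, 0.0]
width: 0.0803
grasp_force: 0.0
```

```bash
python3 -c "
from h import *
go((.5748,-.0067,.10),90)
print(shot('top','top4',(160,130,370,280),3.8)['tool_pos'])
"
```

```text
at [ 0.4983 -0.0505  0.2306] t 11.5 q [-0.1006  0.2146 -0.0341  1.3218 -0.0008  1.3754]
turn deg [0.0068 0.049  5.4352] shift cm after turn [ 4.3848  7.6511 13.0572]
[ 0.4983 -0.0505  0.2306]
```

View pics/top4.png

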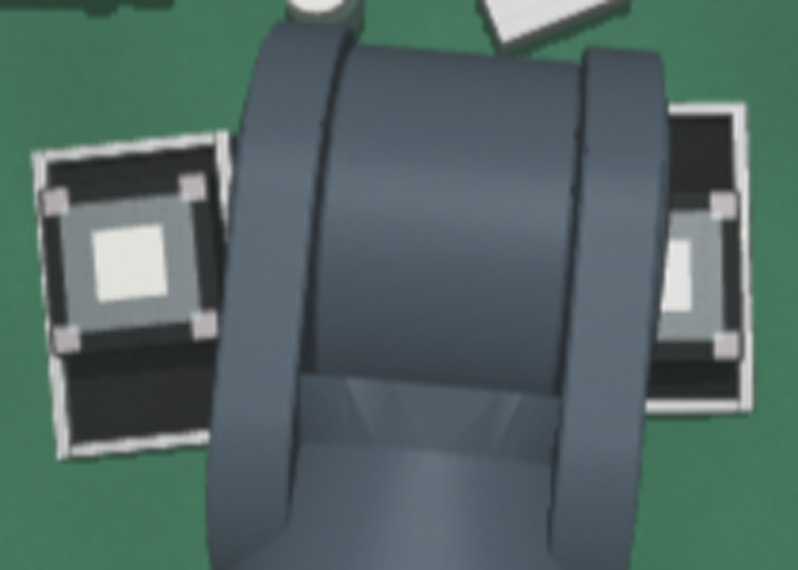

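Both lamps lie glass up in their trays. I'll measure their centres, then turn the gripper and check the wedge with the wrist camera.

```bash
python3 - <<'E'
from h import *
C=cam('top')
for n,l in(('L',[(55,202),(192,187),(203,324),(66,338)]),('R',[(584,207),(723,205),(725,345),(586,347)])):
    a=np.array([back(C,(u/3.8+160,v/3.8+130),.055) for u,v in l]);d=a[0]+a[1]-a[2]-a[3]
    print(n,a.mean(0),np.degrees(np.arctan2(d[1],d[0])),np.linalg.norm(a[0]-a[1]))
go((.5748,-.0067,.15),180)
E
```

```text
L [0.5541 0.1963 0.055 ] 4.930594590706156 0.10007743172916392
R [ 0.5395 -0.182   0.055 ] -0.45545633643215994 0.09980368156682418
at [ 0.4982 -0.0493  0.2306] t 11.55 q [-0.0983  0.2143 -0.0345  1.3219 -0.0004  1.3767]
turn deg [ -0.0202   0.0198 -84.5115] shift cm after turn [-7.6605  4.2593  8.0561]
```

Emit:
play_rows(commands="8 0 0 0 0 0 -9.4; 8 0 0 0 0 0 -9.4; 8 0 0 0 0 0 -9.4; 8 0 0 0 0 0 -9.4; 8 0 0 0 0 0 -9.4; 8 0 0 0 0 0 -9.4; 8 0 0 0 0 0 -9.4; 8 0 0 0 0 0 -9.4; 8 0 0 0 0 0 -9.4; 8 -3.8 2.2 4 0 0 0")

```text
time: 12.8
tool_pos: [0.5375, -0.026, 0.1932]
orientation: [-0.003, 1.0, -0.0, 0.003]
ft_force: [1.4, -1.0, 0.3]
width: 0.0799
grasp_force: 0.0
```

Emit:
play_rows(commands="8 -3.8 2.2 4 0 0 0; 8 0 0 0 0 0 0; 8 0 0 0 0 0 0")

```text
time: 13.18
tool_pos: [0.5739, -0.0035, 0.151]
orientation: [-0.002, 1.0, -0.0, -0.0]
ft_force: [-0.0, -0.3, 0.3]
width: 0.0799
grasp_force: 0.0
```

```bash
python3 -c "
from h import *
go((.5748,-.0067,.004),180)
shot('wrist','w1')
"
```

```text
at [ 0.5739 -0.0035  0.151 ] t 13.18 q [-0.0058  0.3903  0.0039  1.1844 -0.0005 -0.0106]
turn deg [-0.0303 -0.0031  0.2747] shift cm after turn [-0.0889 -0.3203 14.695 ]
```

View pics/w1.png

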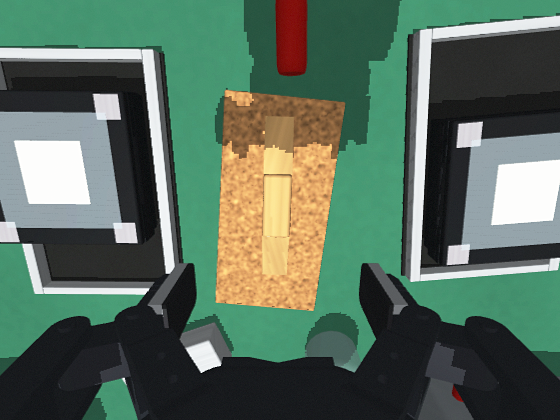

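The wedge lies on the mat with its ends at (280,115) and (275,275) and its handle between rows 175 and 237.

```bash
python3 -c "
from h import *
C=cam('wrist',ctrl.read_state())
for p in [(280,115),(275,275)]:print(back(C,p,.005))
h=[back(C,p,.027) for p in [(264,175),(292,175),(291,237),(264,237)]];print(np.array(h),np.mean(h,0))
for n,l in (('R',[(107,106),(124,232)]),('L',[(469,134),(458,254)])):
  for p in l: print(n,back(C,p,.055))
"
```

```text
[ 0.4949 -0.0019  0.005 ]
[ 0.6571 -0.0061  0.005 ]
[[ 0.5462 -0.016   0.027 ]
 [ 0.5461  0.0089  0.027 ]
 [ 0.6051  0.0091  0.027 ]
 [ 0.6052 -0.0164  0.027 ]] [ 0.5757 -0.0036  0.027 ]
R [ 0.4902 -0.1315  0.055 ]
R [ 0.5904 -0.1331  0.055 ]
L [0.5092 0.1424 0.055 ]
L [0.6091 0.1518 0.055 ]
```

Emit:
play_rows(commands="5.5 -0.2 -0.1 5 0 0 0; 5.5 0 0 5 0 0 0; 5.5 0 0 2.5 0 0 0; 5.5 0 0 1.2 0 0 0; 5.5 0 0 0.9 0 0 0; 5.5 0 0 0 0 0 0; 1.5 0 0 0 0 0 0; 1.5 0 0 0 0 0 0; 1.5 0 0 0 0 0 0; 1.5 0 0 0 0 0 0", newtons=70)

```text
time: 14.48
tool_pos: [0.5771, -0.0054, 0.0058]
orientation: [-0.002, 1.0, -0.0, 0.001]
ft_force: [-1.4, -0.4, 7.7]
width: 0.0246
grasp_force: 69.6
```

Emit:
play_rows(commands="1.5 0 0 0 0 0 0; 1.5 0 0 0 0 0 0; 1.5 0 0 0 0 0 0")

```text
time: 14.85
tool_pos: [0.5771, -0.0054, 0.0057]
orientation: [-0.002, 1.0, -0.0, 0.001]
ft_force: [-2.1, 0.2, 7.8]
width: 0.0245
grasp_force: 69.6
```

Emit:
play_rows(commands="1.5 0 0 -2 0 0 0; 1.5 0 0 -5 0 0 0; 1.5 0 0 0 0 0 10; 1.5 0 0 0 0 0 10; 1.5 0 0 0 0 0 10; 1.5 0 0 0 0 0 10; 1.5 0 0 0 0 0 10; 1.5 0 0 0 0 0 10; 1.5 0 0 0 0 0 10; 1.5 0 0 0 0 0 10")

```text
time: 16.1
tool_pos: [0.5764, -0.0053, 0.075]
orientation: [0.644, 0.765, 0.0, 0.0]
ft_force: [0.3, 0.0, -1.3]
width: 0.0246
grasp_force: 68.2
```

Emit:
play_rows(commands="1.5 0 0 0 0 0 10; 1.5 0 0 0 0 0 0.6; 1.5 0 0 0 0 0 0")

```text
time: 16.48
tool_pos: [0.5764, -0.0053, 0.0748]
orientation: [0.708, 0.706, -0.0, 0.0]
ft_force: [0.2, -0.1, -0.7]
width: 0.0246
grasp_force: 68.2
```

```bash
python3 -c "
from h import *
go((.5398,-.0245,.0455),89.5)
print(ctrl.read_state()['width'])
shot('wrist','w2')
"
```

```text
at [ 0.5764 -0.0053  0.0748] t 16.48 q [-0.0089  0.4421 -0.118   1.0102 -0.0006  1.565 ]
turn deg [0.0276 0.0326 0.3229] shift cm after turn [-1.9526 -3.6386  2.9323]
0.024574308026583017
```

View pics/w2.png

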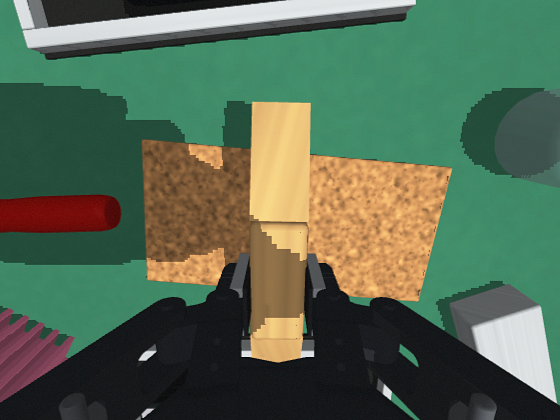

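```bash
python3 -c "
from h import *
s=ctrl.read_state()
K=ctrl.get_calibration('wrist')['intrinsics'];M=np.linalg.inv(ctrl.get_calibration('wrist')['mount'])
# wedge in tool frame: x tool, z tool down ; bottom at z=+b
for b in (-.0045,-.003,-.001):
  for ox in (0,.001):
   for p in (0,2):
    W=np.array([[.08,-.013,.002],[.08,.013,.002],[.03,-.013,.02],[.03,.013,.02],[.03,-.013,.024],[.03,.013,.024],[-.03,-.013,.024],[-.03,.013,.024]])
    r=np.radians(p);x=W[:,0]*np.cos(r)-W[:,2]*np.sin(r);h=W[:,0]*np.sin(r)+W[:,2]*np.cos(r)
    T=np.c_[x+ox,-W[:,1],b-h]
    c=(K@(M[:3,:3]@T.T+M[:3,3:])).T;print(b,ox,p,(c[:,:2]/c[:,2:]).round(0).tolist())
im=cv2.imread('pics/w2.png')[85:245,215:355]
cv2.imwrite('pics/w2c.png',cv2.resize(im,None,fx=4,fy=3.75))
"
```

```text
-0.0045 0 0 [[307.0, 106.0], [245.0, 106.0], [307.0, 231.0], [245.0, 231.0], [308.0, 235.0], [244.0, 235.0], [304.0, 357.0], [248.0, 357.0]]
-0.0045 0 2 [[307.0, 106.0], [245.0, 106.0], [308.0, 234.0], [244.0, 234.0], [308.0, 238.0], [243.0, 238.0], [304.0, 357.0], [248.0, 357.0]]
-0.0045 0.001 0 [[307.0, 103.0], [245.0, 103.0], [307.0, 229.0], [245.0, 229.0], [308.0, 232.0], [244.0, 232.0], [304.0, 355.0], [248.0, 355.0]]
-0.0045 0.001 2 [[307.0, 103.0], [245.0, 103.0], [308.0, 232.0], [244.0, 232.0], [309.0, 235.0], [243.0, 235.0], [304.0, 355.0], [248.0, 355.0]]
-0.003 0 0 [[306.0, 106.0], [246.0, 106.0], [307.0, 230.0], [245.0, 230.0], [308.0, 234.0], [244.0, 233.0], [304.0, 355.0], [248.0, 355.0]]
-0.003 0 2 [[307.0, 106.0], [245.0, 106.0], [307.0, 233.0], [245.0, 233.0], [308.0, 236.0], [244.0, 236.0], [304.0, 355.0], [248.0, 355.0]]
-0.003 0.001 0 [[306.0, 104.0], [246.0, 104.0], [307.0, 228.0], [245.0, 228.0], [308.0, 231.0], [244.0, 231.0], [304.0, 353.0], [248.0, 353.0]]
-0.003 0.001 2 [[307.0, 104.0], [245.0, 104.0], [307.0, 230.0], [245.0, 230.0], [308.0, 234.0], [244.0, 234.0], [304.0, 353.0], [248.0, 353.0]]
-0.001 0 0 [[306.0, 106.0], [246.0, 106.0], [307.0, 229.0], [246.0, 229.0], [307.0, 232.0], [245.0, 232.0], [304.0, 352.0], [248.0, 352.0]]
-0.001 0 2 [[307.0, 106.0], [246.0, 106.0], [307.0, 231.0], [245.0, 231.0], [308.0, 235.0], [244.0, 235.0], [303.0, 351.0], [249.0, 351.0]]
-0.001 0.001 0 [[306.0, 104.0], [246.0, 104.0], [307.0, 226.0], [245.0, 226.0], [308.0, 230.0], [244.0, 230.0], [304.0, 350.0], [248.0, 350.0]]
-0.001 0.001 2 [[307.0, 104.0], [246.0, 104.0], [307.0, 229.0], [245.0, 229.0], [308.0, 232.0], [244.0, 232.0], [304.0, 350.0], [249.0, 350.0]]
```

View pics/w2c.png

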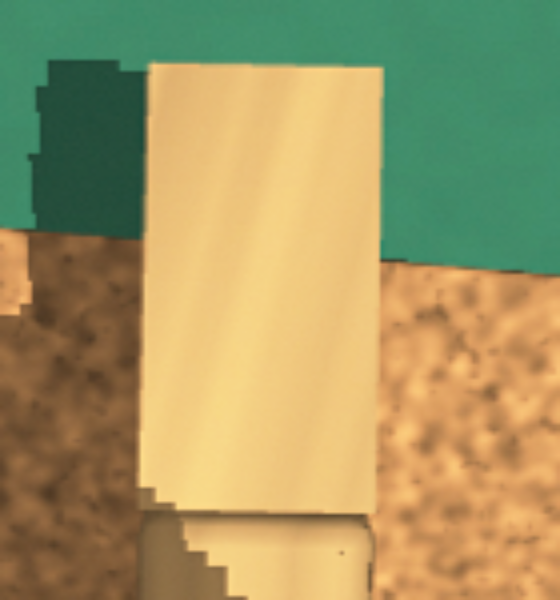

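```bash
cat >> h.py <<'E'
from scipy.optimize import least_squares
def wfit(px,sgn=1):
    """fit held wedge in tool frame from 4 pixels: tip L,R, blade base L,R -> ox oy b(mm) pitch yaw(deg)"""
    c=ctrl.get_calibration('wrist');K=c['intrinsics'];M=np.linalg.inv(c['mount'])
    W=np.array([[.08,-.013,.002],[.08,.013,.002],[.03,-.013,.02],[.03,.013,.02]])
    def f(q):
        T=Ro.from_euler('zy',[q[4],q[3]],degrees=True).apply(np.c_[W[:,0],W[:,1],-W[:,2]])+q[:3]/1000
        p=(K@(M[:3,:3]@T.T+M[:3,3:])).T;return (p[:,:2]/p[:,2:]-px).ravel()
    r=least_squares(f,[0,0,2,0,0]);print('ox oy b pitch(tip up +) yaw',r.x,'res',r.fun)
E
python3 -c "
from h import *
wfit(np.array([(252,102),(310.8,102.8),(249.8,221.3),(308.5,221.8)]))"
```

```text
ox oy b pitch(tip up +) yaw [2.0486 0.8819 5.9573 2.3204 1.0229] res [ 0.1229 -0.2377 -0.3429  0.1117  0.1343 -0.1864  0.0842  0.3123]
```

Emit:
play_rows(commands="1.5 -1.3 -1.8 0 0 0 0; 1.5 -1.4 -1.8 0 0 0 0.3; 1.5 0 0 1.4 0 0 0; 1.5 0 0 1.5 0 0 0; 1.5 0 0 0 0 0 0; 1.5 -0.5 0 0 0 0 0; 1.5 -0.5 0 0 0 0 0; 1.5 0 0 0 0 0 0")

```text
time: 17.52
tool_pos: [0.5402, -0.0425, 0.0459]
orientation: [0.712, 0.703, 0.0, 0.0]
ft_force: [-0.4, 0.5, -1.7]
width: 0.0246
grasp_force: 73.5
```

Emit:
play_rows(commands="1.5 -0.4 0 0 0 0 0; 1.5 0 0 0 0 0 0")

```text
time: 17.77
tool_pos: [0.5399, -0.0463, 0.0457]
orientation: [0.711, 0.703, -0.0, 0.0]
ft_force: [0.1, -0.3, -0.6]
width: 0.0243
grasp_force: 73.5
```

Emit:
play_rows(commands="1.5 -0.3 0 0 0 0 0; 1.5 0 0 0 0 0 0")

```text
time: 18.02
tool_pos: [0.5398, -0.0491, 0.0455]
orientation: [0.711, 0.703, -0.0, 0.0]
ft_force: [0.1, 1.0, -4.7]
width: 0.0242
grasp_force: 73.2
```

```bash
python3 -c "
from h import *
print(ctrl.read_state()['ft_force'],ctrl.read_state()['moment'])
shot('scene','s2',(195,145,305,227),7)
"
```

```text
[ 0.0754  0.9519 -4.7125] [ 0.3546 -0.0698  0.0105]
```

View pics/s2.png

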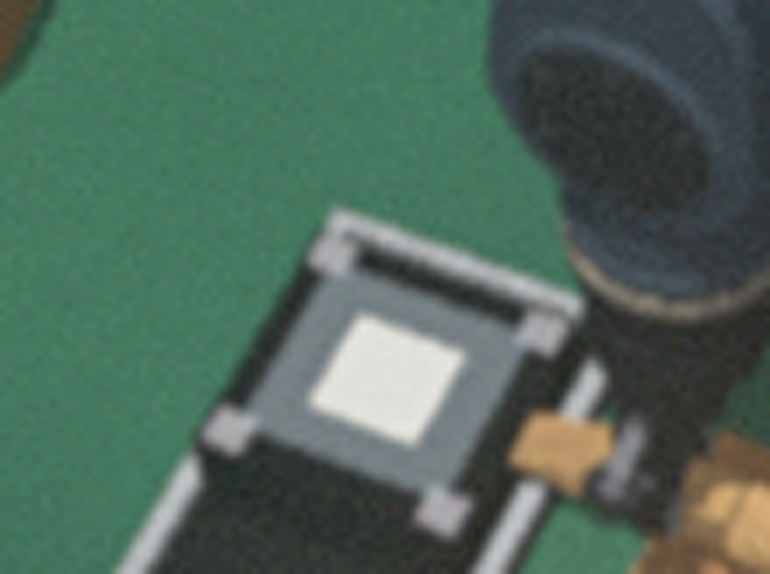

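The blade has entered the notch at crop (560,445), and the 4.7 N downward force agrees with contact on the cover. I'll go on in small steps.

Emit:
play_rows(commands="1.5 -0.2 0 0 0 0 0; 1.5 -0.2 0 0 0 0 0; 1.5 0 0 0 0 0 0")

```text
time: 18.45
tool_pos: [0.5397, -0.0532, 0.0456]
orientation: [0.711, 0.703, -0.0, 0.0]
ft_force: [0.9, 2.4, -3.5]
width: 0.0245
grasp_force: 73.3
```

Emit:
play_rows(commands="1.5 -0.2 0 0 0 0 0; 1.5 -0.2 0 0 0 0 0; 1.5 0 0 0 0 0 0")

```text
time: 18.82
tool_pos: [0.5398, -0.0573, 0.0457]
orientation: [0.711, 0.703, -0.0, 0.0]
ft_force: [-0.0, 2.2, -4.6]
width: 0.0246
grasp_force: 73.3
```

```bash
python3 -c "
from h import *
s=ctrl.read_state();print(s['ft_force'],s['moment'],s['tool_pos'])
shot('top','t5',(290,150,370,210),10)
"
```

```text
[-0.0417  2.1584 -4.5725] [ 0.6831 -0.0377  0.0033] [ 0.5398 -0.0573  0.0457]
```

Emit:
play_rows(commands="1.5 1.3 0 0 0 0 0; 1.5 1.3 0 0 0 0 0; 1.5 0 0 -4 0 0 0; 1.5 -4 0 0 0 0 0; 1.5 -4.5 0 0 0 0 0; 1.5 -4.5 0 0 0 0 0; 1.5 -4.5 0 0 0 0 0; 1.5 -4.5 0 0 0 0 0; 1.5 -4.5 0 0 0 0 0; 1.5 -4 0 0 0 0 0")

```text
time: 20.12
tool_pos: [0.5368, -0.337, 0.086]
orientation: [0.711, 0.703, -0.0, 0.001]
ft_force: [-0.3, -0.0, -0.9]
width: 0.0243
grasp_force: 73.7
```

Emit:
play_rows(commands="1.5 0 0 0 0 0 0; 1.5 0 0 0 0 0 0")

```text
time: 20.38
tool_pos: [0.5367, -0.3352, 0.0857]
orientation: [0.711, 0.703, -0.0, 0.0]
ft_force: [-0.6, 0.5, -1.8]
width: 0.0243
grasp_force: 73.7
```

```bash
python3 -c "
from h import *
print(ctrl.read_state()['width'])
go((.5393,-.337,.0457),89.5)
shot('wrist','w3')
"
```

```text
0.02430361022887386
at [ 0.5367 -0.3352  0.0857] t 20.38 q [-0.5581  0.5449  0.0771  1.1027 -0.0003  1.0244]
turn deg [ 0.0041  0.0193 -0.1737] shift cm after turn [-0.1811  0.2628  4.0035]
```

View pics/w3.png

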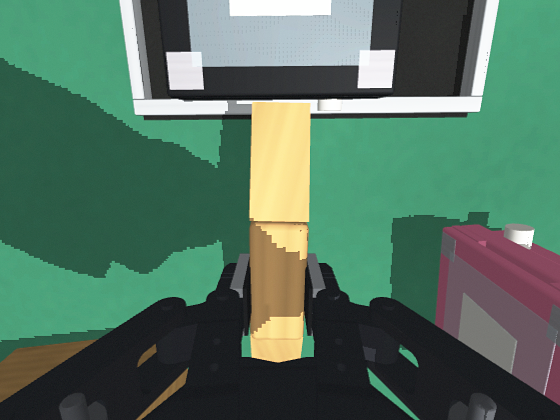

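The wedge is centred on the notch at column 280. A small knob shows at (330,104), clear of the blade. I'll insert on this side.

Emit:
play_rows(commands="1.5 -0.1 0 2 0 0 0; 1.5 0 0 2 0 0 0; 1.5 0.5 0 0 0 0 0; 1.5 0.5 0 0 0 0 0; 1.5 0 0 0 0 0 0")

```text
time: 21.05
tool_pos: [0.537, -0.3265, 0.0467]
orientation: [0.711, 0.703, 0.0, 0.001]
ft_force: [0.2, 0.1, -2.3]
width: 0.0246
grasp_force: 73.4
```

Emit:
play_rows(commands="1.5 0.3 0 0 0 0 0; 1.5 0 0 0 0 0 0")

```text
time: 21.3
tool_pos: [0.5367, -0.3241, 0.0461]
orientation: [0.711, 0.703, -0.0, 0.001]
ft_force: [1.7, -1.2, -3.2]
width: 0.0245
grasp_force: 73.4
```

Emit:
play_rows(commands="1.5 0.3 0 0 0 0 0; 1.5 0 0 0 0 0 0")

```text
time: 21.55
tool_pos: [0.5366, -0.3211, 0.0458]
orientation: [0.711, 0.703, -0.0, 0.0]
ft_force: [0.6, -2.3, -4.7]
width: 0.0243
grasp_force: 73.2
```

Emit:
play_rows(commands="1.5 0.3 0 0 0 0 0; 1.5 0 0 0 0 0 0")

```text
time: 21.8
tool_pos: [0.5366, -0.3178, 0.0457]
orientation: [0.711, 0.703, -0.0, 0.0]
ft_force: [0.1, -2.7, -4.5]
width: 0.0248
grasp_force: 73.3
```

Emit:
play_rows(commands="1.5 0.2 0 0 0 0 0; 1.5 0.2 0 0 0 0 0; 1.5 0.2 0 0 0 0 0; 1.5 0 0 0 0 0 0")

```text
time: 22.3
tool_pos: [0.5367, -0.3118, 0.0458]
orientation: [0.711, 0.703, -0.0, 0.0]
ft_force: [0.7, -2.0, -4.6]
width: 0.0245
grasp_force: 73.3
```

Emit:
play_rows(commands="1.5 0.2 0 0 0 0 0; 1.5 0.2 0 0 0 0 0; 1.5 0.2 0 0 0 0 0; 1.5 0 0 0 0 0 0")

```text
time: 22.8
tool_pos: [0.5368, -0.3058, 0.0458]
orientation: [0.711, 0.703, -0.0, 0.0]
ft_force: [0.5, -2.0, -4.1]
width: 0.0242
grasp_force: 73.3
```

```bash
python3 -c "
from h import *
s=ctrl.read_state();print(s['ft_force'],s['moment'],s['tool_pos'])
shot('wrist','w4')
"
```

```text
[ 0.4823 -1.9934 -4.0893] [-0.6971  0.0076  0.0237] [ 0.5368 -0.3058  0.0458]
```

View pics/w4.png

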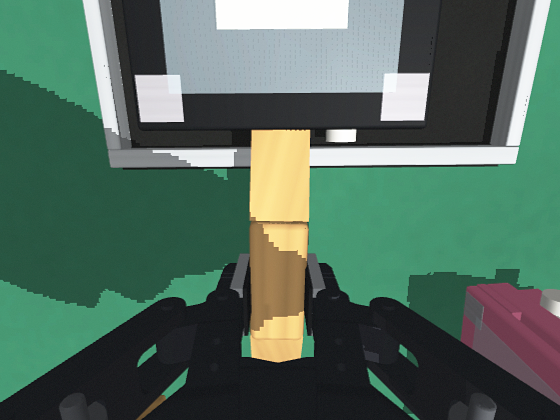

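```bash
python3 -c "
from h import *
C=cam('wrist',ctrl.read_state())
for z in (.055,.06,.062,.064): 
  a,b=back(C,(159,98),z),back(C,(405.5,97.5),z);print(z,np.linalg.norm(a-b),(a+b)/2)
"
```

```text
0.055 0.1017408514122815 [ 0.5403 -0.2228  0.055 ]
0.06 0.09791735398010877 [ 0.5403 -0.2232  0.06  ]
0.062 0.09638795500723962 [ 0.5402 -0.2233  0.062 ]
0.064 0.09485855603437059 [ 0.5402 -0.2234  0.064 ]
```

```bash
python3 -c "
from h import *
s=dict(orientation=np.array([.711,.703,0,0])/np.hypot(.711,.703),tool_pos=np.array([.5367,-.3352,.0857]))
C=cam('wrist',s)
for z in (.050,.055,.06): 
  a,b=back(C,(184.5,71),z),back(C,(376,69.5),z);print(z,np.linalg.norm(a-b),(a+b)/2)
im=cv2.imread('pics/w4.png')
cv2.imwrite('pics/w4c.png',cv2.resize(im[60:170,90:520][:, :],None,fx=1.85,fy=1.85*2))
"
```

```text
0.05 0.10323144592926739 [ 0.5399 -0.2349  0.05  ]
0.055 0.10033213399224544 [ 0.5399 -0.2357  0.055 ]
0.06 0.09743282205522334 [ 0.5398 -0.2365  0.06  ]
```

```bash
python3 -c "
from h import *
s=dict(orientation=np.array([.711,.703,0,0])/np.hypot(.711,.703),tool_pos=np.array([.5367,-.3352,.0857]))
C3=cam('wrist',s);C4=cam('wrist',ctrl.read_state())
print(back(C3,(280,114),.017),back(C4,(280,164.5),.017))
print('cover edge shut z.047/.055',back(C3,(280,98),.047),back(C3,(280,92),.055))
for z in (.047,.053,.055,.061):print(z,back(C4,(280,128),z))
"
```

```text
[ 0.54   -0.2565  0.017 ] [ 0.5395 -0.2552  0.017 ]
cover edge shut z.047/.055 [ 0.5397 -0.2487  0.047 ] [ 0.5397 -0.2463  0.055 ]
0.047 [ 0.5394 -0.2349  0.047 ]
0.053 [ 0.5393 -0.2348  0.053 ]
0.055 [ 0.5393 -0.2348  0.055 ]
0.061 [ 0.5392 -0.2347  0.061 ]
```

View pics/w4c.png

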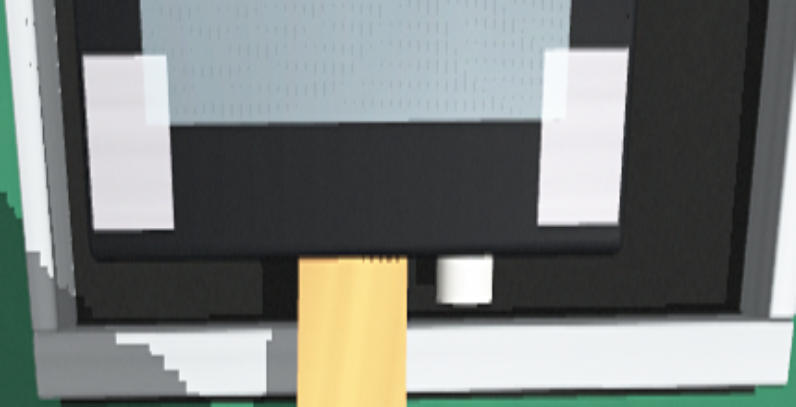

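The lamp slides sideways in its tray because the fins are narrower than the cover. I therefore can't get the insertion depth from the TCP, so I'll read it from the visible blade length by image code.

```bash
cat >> h.py <<'E'
from scipy.optimize import brentq
def depth(name,ox=.0020,b=.0030,zr=None):
    """insertion depth of the camera-side blade and the opening, from the row where wood ends"""
    s=ctrl.read_state();im=ctrl.read_camera('wrist');cv2.imwrite(f'pics/{name}.png',im[:,:,::-1])
    p=im.astype(int);wood=(p[:,:,0]-p[:,:,2]>45)&(p[:,:,0]>p[:,:,1])&(p[:,:,0]>110)
    rows=[]
    for u in range(262,300,4):
        v=210
        while v>0 and wood[v-1,u]:v-=1
        rows.append(v)
    bl=[]
    for u in range(285,303,3): # handle edge: darkest row near 221
        bl.append(212+int(np.argmin(p[212:232,u].sum(1))))
    r=np.median(rows);c=ctrl.get_calibration('wrist');K=c['intrinsics'];M=np.linalg.inv(c['mount'])
    def row(d):
        T=np.array([ox+.08-d,0,b-(.002+.36*d)-.008]);q=K@(M[:3,:3]@T+M[:3,3]);return q[1]/q[2]
    d=brentq(lambda d:row(d)-r,-.03,.05) if row(0)<r else 0
    zb=s['tool_pos'][2]-b;op=zb+.002+.36*d-.047
    print(rows,'base row',np.median(bl),'d mm',round(d*1e3,1),'opening mm',round(op*1e3,2),'pos',s['tool_pos'],'F',s['ft_force'],'t',round(s['time'],1))
    return d
E
python3 -c "
from h import *
depth('w5')"
```

```text
[130, 130, 130, 130, 130, 130, 130, 130, 130, 130] base row 222.0 d mm 11.7 opening mm 1.96 pos [ 0.5368 -0.3058  0.0457] F [ 0.2555 -1.634  -4.631 ] t 22.9
```

Emit:
play_rows(commands="1.5 0.2 0 0 0 0 0; 1.5 0.2 0 0 0 0 0; 1.5 0 0 0 0 0 0")

```text
time: 23.28
tool_pos: [0.537, -0.3025, 0.046]
orientation: [0.711, 0.703, -0.0, 0.001]
ft_force: [-1.2, -6.6, -3.9]
width: 0.0241
grasp_force: 73.4
```

```bash
python3 -c "
from h import *
depth('w6')"
```

```text
[135, 135, 134, 134, 134, 134, 134, 134, 134, 134] base row 222.0 d mm 13.3 opening mm 2.83 pos [ 0.537  -0.3025  0.046 ] F [-1.1889 -6.5753 -3.9175] t 23.3
```

Emit:
play_rows(commands="1.5 0.15 0 0 0 0 0; 1.5 0.15 0 0 0 0 0; 1.5 0 0 0 0 0 0")

```text
time: 23.7
tool_pos: [0.5371, -0.2996, 0.046]
orientation: [0.711, 0.703, -0.0, 0.001]
ft_force: [-0.4, -7.0, -3.5]
width: 0.0246
grasp_force: 73.4
```

```bash
python3 -c "
from h import *
depth('w7')"
```

```text
[141, 141, 141, 141, 141, 141, 141, 141, 141, 141] base row 222.0 d mm 16.1 opening mm 3.85 pos [ 0.5371 -0.2996  0.046 ] F [-0.443  -6.9955 -3.4753] t 23.7
```

Emit:
play_rows(commands="1.5 -1.5 0 0 0 0 0; 1.5 -1.5 0 0 0 0 0; 1.5 0 0 -4.5 0 0 0; 1.5 4.4 0 0 0 0 0; 1.5 4.5 0 0 0 0 0; 1.5 4.5 0 0 0 0 0; 1.5 4.5 0 0 0 0 0; 1.5 4.5 0 0 0 0 0; 1.5 4.5 0 0 0 0 0; 1.5 4.2 0 0 0 0 0")

```text
time: 25.0
tool_pos: [0.5407, -0.0172, 0.0909]
orientation: [0.711, 0.703, 0.0, 0.0]
ft_force: [0.9, 0.3, -0.8]
width: 0.0247
grasp_force: 73.8
```

Emit:
play_rows(commands="1.5 0 0 0 0 0 -10; 1.5 0 0 0 0 0 -10; 1.5 0 0 0 0 0 -10; 1.5 0 0 0 0 0 -10; 1.5 0 0 0 0 0 -10; 1.5 0 0 0 0 0 -10; 1.5 0 0 0 0 0 -10; 1.5 0 0 0 0 0 -10; 1.5 0 0 0 0 0 -10; 1.5 0 0 0 0 0 -10")

```text
time: 26.25
tool_pos: [0.5407, -0.0187, 0.0908]
orientation: [-0.084, 0.996, -0.0, 0.0]
ft_force: [-0.4, 0.1, -1.9]
width: 0.0247
grasp_force: 73.8
```

Emit:
play_rows(commands="1.5 0 0 0 0 0 -10; 1.5 0 0 0 0 0 -10; 1.5 0 0 0 0 0 -10; 1.5 0 0 0 0 0 -10; 1.5 0 0 0 0 0 -10; 1.5 0 0 0 0 0 -10; 1.5 0 0 0 0 0 -10; 1.5 0 0 0 0 0 -10; 1.5 0 0 0 0 0 0; 1.5 0 0 0 0 0 0")

```text
time: 27.5
tool_pos: [0.5405, -0.0184, 0.0907]
orientation: [-0.701, 0.713, -0.0, -0.0]
ft_force: [-0.2, -0.1, -0.6]
width: 0.0245
grasp_force: 73.7
```

```bash
python3 - <<'E'
from h import *
print(ctrl.read_state()['width'])
go((.540,-.02,.046),-90.5)
s=shot('wrist','w8')
# white corner squares of glass (found by code)
im=cv2.imread('pics/w8.png').astype(int)
m=((im.min(2)>190)).astype(np.uint8);n,l,st,c=cv2.connectedComponentsWithStats(m)
C=cam('wrist',s)
for i in range(1,n):
    if st[i,4]>150:print(st[i],c[i],back(C,c[i],.057))
E
```

```text
0.024477030992487242
at [ 0.5405 -0.0184  0.0907] t 27.5 q [-0.0337  0.3621 -0.1963  1.0121 -0.0004 -1.588 ]
turn deg [-0.0207 -0.0261 -0.4438] shift cm after turn [0.1629 0.0484 4.469 ]
[ 61   0  27  86 918] [74.1808 41.5458] [ 0.6449 -0.1338  0.057 ]
[224   0 100  11 973] [272.148    4.3844] [ 0.5415 -0.1488  0.057 ]
[412   0  20  81 920] [421.0663  39.187 ] [ 0.4646 -0.132   0.057 ]
[ 351   43   36   38 1209] [368.1621  61.34  ] [ 0.4913 -0.122   0.057 ]
[ 163   45   37   38 1234] [181.6945  63.9182] [ 0.5901 -0.1223  0.057 ]
[383  82  39  15 528] [402.9754  88.9489] [ 0.4715 -0.1081  0.057 ]
[  78   85  127   17 1457] [129.151   93.4029] [ 0.6203 -0.1082  0.057 ]
```

Emit:
play_rows(commands="1.5 0 0 2.2 0 0 0; 1.5 0 0 2.2 0 0 0; 1.5 0.4 0 0 0 0 0; 1.5 0.4 0 0 0 0 0; 1.5 0.4 0 0 0 0 0; 1.5 0.4 0 0 0 0 0; 1.5 0.4 0 0 0 0 0; 1.5 0 0 0 0 0 0")

```text
time: 28.55
tool_pos: [0.54, -0.0385, 0.0466]
orientation: [-0.703, 0.712, -0.0, -0.0]
ft_force: [0.0, 0.1, -5.3]
width: 0.0244
grasp_force: 73.1
```

```bash
python3 -c "
from h import *
depth('w9')"
```

```text
[126, 126, 126, 126, 126, 126, 126, 126, 126, 126] base row 222.0 d mm 10.1 opening mm 2.26 pos [ 0.54   -0.0385  0.0466] F [ 0.0323  0.1262 -5.2595] t 28.6
```

Emit:
play_rows(commands="1.5 0.3 0 0 0 0 0; 1.5 0.3 0 0 0 0 0; 1.5 0.3 0 0 0 0 0; 1.5 0 0 0 0 0 0")

```text
time: 29.1
tool_pos: [0.5399, -0.0474, 0.0466]
orientation: [-0.703, 0.711, -0.0, -0.0]
ft_force: [0.2, 0.6, -5.2]
width: 0.0245
grasp_force: 73.2
```

```bash
python3 -c "
from h import *
depth('w10')"
```

```text
[131, 131, 131, 131, 131, 131, 130, 130, 130, 130] base row 222.0 d mm 12.1 opening mm 3.0 pos [ 0.5399 -0.0474  0.0466] F [ 0.1938  0.6347 -5.2264] t 29.1
```

Emit:
play_rows(commands="1.5 0.3 0 0 0 0 0; 1.5 0.3 0 0 0 0 0; 1.5 0.3 0 0 0 0 0; 1.5 0 0 0 0 0 0")

```text
time: 29.65
tool_pos: [0.5398, -0.0565, 0.0467]
orientation: [-0.703, 0.712, -0.0, -0.0]
ft_force: [0.1, 1.0, -4.6]
width: 0.0242
grasp_force: 73.2
```

```bash
python3 -c "
from h import *
depth('w11')"
```

```text
[131, 131, 131, 131, 131, 131, 130, 130, 130, 130] base row 222.0 d mm 12.1 opening mm 3.01 pos [ 0.5398 -0.0565  0.0467] F [ 0.1293  1.0401 -4.618 ] t 29.6
```

Emit:
play_rows(commands="1.5 0.3 0 0 0 0 0; 1.5 0.3 0 0 0 0 0; 1.5 0 0 0 0 0 0")

```text
time: 30.08
tool_pos: [0.5398, -0.062, 0.0467]
orientation: [-0.703, 0.711, -0.0, 0.0]
ft_force: [0.5, 5.2, -4.0]
width: 0.0243
grasp_force: 73.3
```

```bash
python3 -c "
from h import *
depth('w12')"
```

```text
[137, 137, 137, 137, 137, 137, 137, 137, 137, 137] base row 222.0 d mm 14.5 opening mm 3.9 pos [ 0.5398 -0.062   0.0467] F [ 0.5419  5.1868 -3.9823] t 30.1
```

Emit:
play_rows(commands="1.5 0.2 0 0 0 0 0; 1.5 0.2 0 0 0 0 0; 1.5 0.2 0 0 0 0 0; 1.5 0.2 0 0 0 0 0; 1.5 0 0 0 0 0 0")

```text
time: 30.75
tool_pos: [0.5396, -0.0699, 0.0467]
orientation: [-0.703, 0.711, -0.0, 0.0]
ft_force: [0.7, 4.4, -4.0]
width: 0.0247
grasp_force: 73.3
```

```bash
python3 -c "
from h import *
depth('w13')"
```

```text
[156, 156, 156, 156, 156, 156, 156, 156, 156, 156] base row 222.0 d mm 22.1 opening mm 6.6 pos [ 0.5396 -0.0699  0.0467] F [ 0.6752  4.3503 -3.9729] t 30.8
```

Emit:
play_rows(commands="1.5 -2 0 0 0 0 0; 1.5 -2 0 0 0 0 0; 1.5 0 0 -4.5 0 0 0; 1.5 4.5 0 0 0 0 0; 1.5 4.5 0 0 0 0 0; 1.5 4.5 0 0 0 0 0; 1.5 4.5 0 0 0 0 0; 1.5 4.5 0 0 0 0 0; 1.5 4.5 0 0 0 0 0; 1.5 4.7 0 0 0 0 0")

```text
time: 32.05
tool_pos: [0.537, -0.3473, 0.0921]
orientation: [-0.703, 0.711, -0.001, -0.0]
ft_force: [1.7, -0.4, 0.2]
width: 0.0245
grasp_force: 73.7
```

Emit:
play_rows(commands="1.5 0 0 0 0 0 10; 1.5 0 0 0 0 0 10; 1.5 0 0 0 0 0 10; 1.5 0 0 0 0 0 10; 1.5 0 0 0 0 0 10; 1.5 0 0 0 0 0 10; 1.5 0 0 0 0 0 10; 1.5 0 0 0 0 0 10; 1.5 0 0 0 0 0 10; 1.5 0 0 0 0 0 10")

```text
time: 33.3
tool_pos: [0.5371, -0.3458, 0.092]
orientation: [0.096, 0.995, -0.0, 0.0]
ft_force: [0.5, 0.0, -1.2]
width: 0.0248
grasp_force: 73.6
```

Emit:
play_rows(commands="1.5 0 0 0 0 0 10; 1.5 0 0 0 0 0 10; 1.5 0 0 0 0 0 10; 1.5 0 0 0 0 0 10; 1.5 0 0 0 0 0 10; 1.5 0 0 0 0 0 10; 1.5 0 0 0 0 0 10; 1.5 0 0 0 0 0 10; 1.5 0 0 0 0 0 0; 1.5 0 0 0 0 0 0")

```text
time: 34.55
tool_pos: [0.5367, -0.3464, 0.0919]
orientation: [0.71, 0.704, -0.0, 0.0]
ft_force: [0.5, 0.6, -0.6]
width: 0.0244
grasp_force: 73.6
```

```bash
cat >> h.py <<'E'
def squares(name,z=.06):
    s=shot('wrist',name);im=cv2.imread(f'pics/{name}.png').astype(int)
    m=((im.min(2)>190)).astype(np.uint8);n,l,st,c=cv2.connectedComponentsWithStats(m);C=cam('wrist',s)
    for i in range(1,n):
        if st[i,4]>700 and st[i,4]<2500 and .6<st[i,2]/st[i,3]<1.6:print('sq',st[i],c[i],back(C,c[i],z))
E
python3 - <<'E'
from h import *
print(ctrl.read_state()['width'])
go((.538,-.347,.046),89.5)
squares('w14')
E
```

```text
0.024421180074942067
at [ 0.5367 -0.3464  0.0919] t 34.55 q [-0.573   0.5532  0.1069  1.1239 -0.0005  1.0052]
turn deg [0.0149 0.0408 0.0773] shift cm after turn [-0.0559  0.132   4.5878]
sq [ 170   41   36   38 1275] [187.8314  59.2949] [ 0.4913 -0.2412  0.06  ]
```

Emit:
play_rows(commands="1.5 0 0.1 2.3 0 0 0; 1.5 0 0 2.3 0 0 0; 1.5 0.5 0 0 0 0 0; 1.5 0.5 0 0 0 0 0; 1.5 0.5 0 0 0 0 0; 1.5 0.5 0 0 0 0 0; 1.5 0.5 0 0 0 0 0; 1.5 0.4 0 0 0 0 0; 1.5 0 0 0 0 0 0")

```text
time: 35.72
tool_pos: [0.5376, -0.3177, 0.0457]
orientation: [0.711, 0.703, -0.0, 0.0]
ft_force: [0.2, -0.4, -5.9]
width: 0.0245
grasp_force: 73.1
```

```bash
python3 -c "
from h import *
depth('w15')"
```

```text
[141, 141, 141, 141, 141, 141, 141, 141, 141, 141] base row 222.0 d mm 16.1 opening mm 3.49 pos [ 0.5376 -0.3177  0.0457] F [ 0.1924 -0.3642 -5.8826] t 35.7
```

Emit:
play_rows(commands="1.5 0.4 0 0 0 0 0; 1.5 0.4 0 0 0 0 0; 1.5 0.4 0 0 0 0 0; 1.5 0.4 0 0 0 0 0; 1.5 0.3 0 0 0 0 0; 1.5 0.3 0 0 0 0 0; 1.5 0.3 0 0 0 0 0; 1.5 0 0 0 0 0 0")

```text
time: 36.78
tool_pos: [0.5381, -0.2931, 0.0459]
orientation: [0.711, 0.703, -0.0, 0.001]
ft_force: [1.1, -5.3, -4.6]
width: 0.0245
grasp_force: 73.4
```

```bash
python3 -c "
from h import *
depth('w16')"
```

```text
[157, 157, 157, 157, 157, 157, 157, 157, 157, 157] base row 222.0 d mm 22.5 opening mm 6.04 pos [ 0.5381 -0.2931  0.0459] F [ 1.1285 -5.3153 -4.6067] t 36.8
```

Emit:
play_rows(commands="1.5 0.2 0 0 0 0 0; 1.5 0.2 0 0 0 0 0; 1.5 0.2 0 0 0 0 0; 1.5 0 0 0 0 0 0")

```text
time: 37.33
tool_pos: [0.5382, -0.2873, 0.046]
orientation: [0.711, 0.703, -0.0, 0.001]
ft_force: [0.1, -5.8, -3.1]
width: 0.0243
grasp_force: 73.4
```

Emit:
play_rows(commands="1.5 0.2 0 0 0 0 0; 1.5 0.15 0 0 0 0 0; 1.5 0 0 0 0 0 0")

```text
time: 37.7
tool_pos: [0.5382, -0.2839, 0.046]
orientation: [0.711, 0.703, -0.0, 0.001]
ft_force: [-0.2, -6.7, -4.1]
width: 0.0246
grasp_force: 73.4
```

```bash
python3 -c "
from h import *
depth('w17')"
```

```text
[179, 179, 179, 179, 179, 179, 179, 179, 179, 179] base row 222.0 d mm 31.2 opening mm 9.18 pos [ 0.5382 -0.2839  0.046 ] F [-0.1823 -6.7113 -4.057 ] t 37.7
```

Emit:
play_rows(commands="1.5 0.15 0 0 0 0 0; 1.5 0 0 0 0 0 0")

```text
time: 38.0
tool_pos: [0.5382, -0.2824, 0.0459]
orientation: [0.711, 0.703, -0.0, 0.001]
ft_force: [0.3, -6.7, -3.6]
width: 0.0247
grasp_force: 73.4
```

Emit:
play_rows(commands="1.5 0.1 0 0 0 0 0; 1.5 0 0 0 0 0 0")

```text
time: 38.25
tool_pos: [0.5382, -0.2814, 0.046]
orientation: [0.711, 0.703, -0.0, 0.001]
ft_force: [0.5, -7.1, -3.0]
width: 0.0248
grasp_force: 73.4
```

```bash
python3 -c "
from h import *
depth('w18')"
```

```text
[185, 185, 185, 185, 185, 185, 185, 185, 185, 185] base row 222.0 d mm 33.5 opening mm 10.05 pos [ 0.5382 -0.2814  0.046 ] F [ 0.4881 -7.0908 -3.0097] t 38.2
```

Emit:
play_rows(commands="1.5 -2.2 0 0 0 0 0; 1.5 -2.3 0 0 0 0 0; 1.5 0 0 -4.5 0 0 0; 1.5 4.5 0 0 0 0 0; 1.5 4.5 0 0 0 0 0; 1.5 4.5 0 0 0 0 0; 1.5 4.5 0 0 0 0 0; 1.5 4.5 0 0 0 0 0; 1.5 4.5 0 0 0 0 0; 1.5 4 0 0 0 0 0")

```text
time: 39.55
tool_pos: [0.5419, -0.0156, 0.0909]
orientation: [0.712, 0.703, 0.0, 0.0]
ft_force: [0.8, -0.3, -1.5]
width: 0.0244
grasp_force: 73.7
```

Emit:
play_rows(commands="1.5 0 0 0 0 0 -10; 1.5 0 0 0 0 0 -10; 1.5 0 0 0 0 0 -10; 1.5 0 0 0 0 0 -10; 1.5 0 0 0 0 0 -10; 1.5 0 0 0 0 0 -10; 1.5 0 0 0 0 0 -10; 1.5 0 0 0 0 0 -10; 1.5 0 0 0 0 0 -10; 1.5 0 0 0 0 0 -10")

```text
time: 40.8
tool_pos: [0.542, -0.0172, 0.0908]
orientation: [-0.084, 0.997, -0.0, 0.0]
ft_force: [-0.5, 0.6, -1.9]
width: 0.0244
grasp_force: 73.8
```

Emit:
play_rows(commands="1.5 0 0 0 0 0 -10; 1.5 0 0 0 0 0 -10; 1.5 0 0 0 0 0 -10; 1.5 0 0 0 0 0 -10; 1.5 0 0 0 0 0 -10; 1.5 0 0 0 0 0 -10; 1.5 0 0 0 0 0 -10; 1.5 0 0 0 0 0 -10; 1.5 0 0 0 0 0 0; 1.5 0 0 0 0 0 0")

```text
time: 42.05
tool_pos: [0.5416, -0.0166, 0.0907]
orientation: [-0.701, 0.713, -0.0, -0.0]
ft_force: [-0.3, 0.6, -1.7]
width: 0.0243
grasp_force: 73.7
```

```bash
python3 - <<'E'
from h import *
print(ctrl.read_state()['width'])
go((.5395,-.016,.046),-90.5)
squares('w19',.062)
E
```

```text
0.024295459564097205
at [ 0.5416 -0.0166  0.0907] t 42.05 q [-0.0304  0.3642 -0.1933  1.013  -0.0004 -1.5845]
turn deg [-0.0161 -0.0244 -0.4591] shift cm after turn [-0.0599  0.2102  4.4655]
sq [ 354   38   38   39 1293] [372.017  56.901] [ 0.4919 -0.1213  0.062 ]
sq [ 162   40   38   40 1317] [180.4966  59.6993] [ 0.5901 -0.1216  0.062 ]
```

Emit:
play_rows(commands="1.5 0 0.1 2.2 0 0 0; 1.5 0 0 2.2 0 0 0; 1.5 0.6 0 0 0 0 0; 1.5 0.6 0 0 0 0 0; 1.5 0.6 0 0 0 0 0; 1.5 0.6 0 0 0 0 0; 1.5 0.6 0 0 0 0 0; 1.5 0.5 0 0 0 0 0; 1.5 0.5 0 0 0 0 0; 1.5 0.5 0 0 0 0 0")

```text
time: 43.35
tool_pos: [0.5397, -0.0613, 0.0466]
orientation: [-0.703, 0.711, -0.0, -0.0]
ft_force: [-0.4, 4.1, -4.1]
width: 0.0245
grasp_force: 73.3
```

Emit:
play_rows(commands="1.5 0.4 0 0 0 0 0; 1.5 0.4 0 0 0 0 0; 1.5 0.4 0 0 0 0 0; 1.5 0.2 0 0 0 0 0; 1.5 0 0 0 0 0 0")

```text
time: 43.98
tool_pos: [0.5396, -0.075, 0.0467]
orientation: [-0.703, 0.711, -0.0, 0.0]
ft_force: [-1.2, 4.9, -3.6]
width: 0.0246
grasp_force: 73.3
```

```bash
python3 -c "
from h import *
depth('w20')"
```

```text
[170, 170, 170, 170, 170, 170, 170, 170, 170, 170] base row 222.0 d mm 27.6 opening mm 8.62 pos [ 0.5396 -0.075   0.0467] F [-1.2182  4.8716 -3.5724] t 44.0
```

Emit:
play_rows(commands="1.5 0.15 0 0 0 0 0; 1.5 0.15 0 0 0 0 0; 1.5 0 0 0 0 0 0")

```text
time: 44.4
tool_pos: [0.5395, -0.0779, 0.0467]
orientation: [-0.703, 0.711, -0.0, 0.0]
ft_force: [-0.3, 6.2, -3.5]
width: 0.0248
grasp_force: 73.4
```

Emit:
play_rows(commands="1.5 0.1 0 0 0 0 0; 1.5 0 0 0 0 0 0")

```text
time: 44.65
tool_pos: [0.5395, -0.0788, 0.0467]
orientation: [-0.703, 0.711, 0.0, 0.0]
ft_force: [0.7, 6.7, -3.3]
width: 0.0244
grasp_force: 73.4
```

```bash
python3 -c "
from h import *
depth('w21')"
```

```text
[179, 179, 179, 179, 179, 179, 179, 179, 179, 179] base row 222.0 d mm 31.2 opening mm 9.89 pos [ 0.5395 -0.0788  0.0467] F [ 0.7497  6.6682 -3.3374] t 44.6
```

Lamp R is estimated at about 9.9 mm on both sides. On to lamp L, starting with its far (+y) side.

Emit:
play_rows(commands="1.5 -2.2 0 0 0 0 0; 1.5 -2.3 0 0 0 0 0; 1.5 0 0 -4.5 0 0 0; 1.5 -4.8 0 0 0 0 0; 1.5 -4.8 0 0 0 0 0; 1.5 -4.8 0 0 0 0 0; 1.5 -4.8 0 0 0 0 0; 1.5 -4.8 0 0 0 0 0; 1.5 -4.8 0 0 0 0 0; 1.5 -4.8 0 0 0 0 0")

```text
time: 45.95
tool_pos: [0.5446, 0.3031, 0.0918]
orientation: [-0.703, 0.711, -0.001, 0.0]
ft_force: [1.0, 0.7, -0.0]
width: 0.0244
grasp_force: 73.7
```

Emit:
play_rows(commands="1.5 -4.8 0 0 0 0 0; 1.5 0 0 0 0 0 -5.8; 1.5 0 0 0 0 0 0; 1.5 0 0 0 0 0 0")

```text
time: 46.45
tool_pos: [0.5451, 0.3492, 0.0916]
orientation: [0.737, -0.676, 0.001, 0.0]
ft_force: [0.5, -0.3, -1.7]
width: 0.0245
grasp_force: 73.7
```

```bash
python3 - <<'E'
from h import *
print(ctrl.read_state()['width'])
go((.540,.3508,.046),-84.7)
squares('w22',.055)
E
```

```text
0.024542345506890457
at [0.5451 0.3492 0.0916] t 46.45 q [ 0.5703  0.5715  0.1369  1.136  -0.0011 -1.0867]
turn deg [-0.0349 -0.0515 -0.361 ] shift cm after turn [-0.2037  0.49    4.5621]
sq [ 175   11   76   74 2049] [203.04    58.1093] [0.5945 0.2466 0.055 ]
sq [ 361   48   36   36 1192] [378.2592  65.3691] [0.5002 0.242  0.055 ]
```

Emit:
play_rows(commands="1.5 0 0.5 2.2 0 0 -0.4; 1.5 0 0 2.3 0 0 0; 1.5 0.4 0 0 0 0 0; 1.5 0.4 0 0 0 0 0; 1.5 0.4 0 0 0 0 0; 1.5 0.4 0 0 0 0 0; 1.5 0.4 0 0 0 0 0; 1.5 0.4 0 0 0 0 0; 1.5 0 0 0 0 0 0")

```text
time: 47.62
tool_pos: [0.542, 0.3251, 0.0464]
orientation: [0.74, -0.672, 0.0, 0.0]
ft_force: [-0.0, 0.6, -4.6]
width: 0.0246
grasp_force: 73.2
```

```bash
python3 -c "
from h import *
depth('w23')"
```

```text
[129, 129, 129, 130, 130, 130, 130, 130, 130, 130] base row 222.0 d mm 11.7 opening mm 2.55 pos [0.542  0.3251 0.0464] F [-0.034   0.6138 -4.5776] t 47.6
```

```bash
cat >> h.py <<'E'
def sqz(name,pos,q,sp=.1):
    im=cv2.imread(f'pics/{name}.png').astype(int)
    m=((im.min(2)>185)).astype(np.uint8);m=cv2.morphologyEx(m,cv2.MORPH_OPEN,np.ones((25,25),np.uint8))
    n,l,st,c=cv2.connectedComponentsWithStats(m)
    k=[i for i in range(1,n) if st[i,4]<2200 and c[i][1]<120 and 100<c[i][0]<450 and st[i,2]<60]
    q=np.array(q)/np.linalg.norm(q);C=cam('wrist',dict(tool_pos=np.array(pos),orientation=q))
    if len(k)<2:print(name,'found',[(c[i],st[i]) for i in k]);return
    a,b=[c[i] for i in k[:2]]
    z=brentq(lambda z:np.linalg.norm(back(C,a,z)-back(C,b,z))-sp,.03,.09)
    print(name,a,b,'z mm',round(z*1e3,2),(back(C,a,z)+back(C,b,z))/2)
E
python3 - <<'E'
from h import *
A=[.711,.703,0,0];B=[-.7015,.7127,0,0]
sqz('w3',[.5367,-.3352,.0857],A)
sqz('w8',[.5405,-.0184,.0907],B)
sqz('w14',[.5367,-.3464,.0919],A)
sqz('w19',[.5416,-.0166,.0907],B)
sqz('w22',[.5451,.3492,.0916],[.737,-.676,0,0])
E
```

```text
w3 [375.3811  68.8991] [185.0923  69.9135] z mm 54.36 [ 0.5388 -0.2351  0.0544]
w8 [367.9592  61.4681] [181.6084  64.4021] z mm 54.72 [ 0.5408 -0.1224  0.0547]
w14 [188.0902  59.4295] [375.8592  58.3725] z mm 56.62 [ 0.5398 -0.2406  0.0566]
w19 [371.9342  56.9342] [180.6037  59.919 ] z mm 58.68 [ 0.5411 -0.1221  0.0587]
w22 [193.527   66.4704] [378.3643  65.3862] z mm 54.59 [0.5499 0.2465 0.0546]
```

Cross-checking against the glass height (shut reads 54.5 mm) shows the true opening is 0.36·d − 4, with the wedge riding on the rim. So lamp R is at about 7.2 mm and 8.1 mm and needs another pass later. I'll continue on lamp L with the corrected formula.

```bash
sed -i 's/op=zb+.002+.36\*d-.047/op=.36*d-.004/' h.py; grep -n "op=" h.py
```

```text
17:def shot(n,name,crop=None,scale=1):
54:    zb=s['tool_pos'][2]-b;op=.36*d-.004
```

Emit:
play_rows(commands="1.5 0.4 0 0 0 0 0; 1.5 0.4 0 0 0 0 0; 1.5 0.4 0 0 0 0 0; 1.5 0 0 0 0 0 0")

```text
time: 48.18
tool_pos: [0.5434, 0.3137, 0.0467]
orientation: [0.74, -0.672, 0.0, -0.0]
ft_force: [-0.6, 4.4, -3.7]
width: 0.0248
grasp_force: 73.3
```

```bash
python3 -c "
from h import *
depth('w24')"
```

```text
[144, 144, 144, 144, 144, 144, 144, 144, 144, 144] base row 222.0 d mm 17.3 opening mm 2.21 pos [0.5434 0.3137 0.0467] F [-0.624   4.4334 -3.7018] t 48.2
```

Emit:
play_rows(commands="1.5 0.2 0 0 0 0 0; 1.5 0.2 0 0 0 0 0; 1.5 0.1 0 0 0 0 0; 1.5 0 0 0 0 0 0")

```text
time: 48.72
tool_pos: [0.5438, 0.3091, 0.0467]
orientation: [0.74, -0.672, -0.0, -0.0]
ft_force: [-1.0, 6.6, -3.3]
width: 0.0246
grasp_force: 73.3
```

```bash
python3 -c "
from h import *
depth('w25')"
```

```text
[155, 155, 155, 155, 155, 155, 155, 155, 155, 155] base row 222.0 d mm 21.6 opening mm 3.79 pos [0.5438 0.3091 0.0467] F [-0.9579  6.6373 -3.2739] t 48.7
```

Emit:
play_rows(commands="1.5 -1.7 0 0 0 0 0; 1.5 -1.8 0 0 0 0 0; 1.5 0 0 -4.5 0 0 0; 1.5 4.4 0 0 0 0 0; 1.5 4.5 0 0 0 0 0; 1.5 4.5 0 0 0 0 0; 1.5 4.5 0 0 0 0 0; 1.5 4.5 0 0 0 0 0; 1.5 4.5 0 0 0 0 0; 1.5 4.3 0 0 0 0 0")

```text
time: 50.02
tool_pos: [0.5708, 0.0323, 0.0919]
orientation: [0.74, -0.672, 0.001, 0.0]
ft_force: [1.0, 0.6, -0.8]
width: 0.0246
grasp_force: 73.8
```

Emit:
play_rows(commands="1.5 0 0 0 0 0 10; 1.5 0 0 0 0 0 10; 1.5 0 0 0 0 0 10; 1.5 0 0 0 0 0 10; 1.5 0 0 0 0 0 10; 1.5 0 0 0 0 0 10; 1.5 0 0 0 0 0 10; 1.5 0 0 0 0 0 10; 1.5 0 0 0 0 0 10; 1.5 0 0 0 0 0 10")

```text
time: 51.28
tool_pos: [0.5707, 0.0339, 0.0918]
orientation: [0.042, 0.999, -0.0, 0.0]
ft_force: [-0.6, 0.6, -1.2]
width: 0.0246
grasp_force: 73.6
```

Emit:
play_rows(commands="1.5 0 0 0 0 0 10; 1.5 0 0 0 0 0 10; 1.5 0 0 0 0 0 10; 1.5 0 0 0 0 0 10; 1.5 0 0 0 0 0 10; 1.5 0 0 0 0 0 10; 1.5 0 0 0 0 0 10; 1.5 0 0 0 0 0 10; 1.5 0 0 0 0 0 0; 1.5 0 0 0 0 0 0")

```text
time: 52.52
tool_pos: [0.5705, 0.0334, 0.0916]
orientation: [0.671, 0.742, -0.0, 0.0]
ft_force: [-0.3, -0.7, -1.1]
width: 0.0245
grasp_force: 73.6
```

```bash
cat >> h.py <<'E'
def look(name):
    s=shot('wrist',name);print('w',s['width']);sqz(name,s['tool_pos'],s['orientation'])
E
python3 - <<'E'
from h import *
go((.5694,.0329,.046),95.3)
look('w26')
E
```

```text
at [0.5705 0.0334 0.0916] t 52.52 q [ 0.0588  0.4201 -0.1067  1.0437 -0.0007  1.529 ]
turn deg [0.0147 0.0398 0.4672] shift cm after turn [-0.0391 -0.1103  4.5648]
w 0.02447775512956422
w26 [183.1016  58.9134] [369.3813  59.8928] z mm 54.93 [0.5599 0.1385 0.0549]
```

Emit:
play_rows(commands="1.5 0 -0.1 2.2 0 0 0.4; 1.5 0 0 2.3 0 0 0; 1.5 0.5 0 0 0 0 0; 1.5 0.5 0 0 0 0 0; 1.5 0.5 0 0 0 0 0; 1.5 0.5 0 0 0 0 0; 1.5 0.4 0 0 0 0 0; 1.5 0.4 0 0 0 0 0; 1.5 0.4 0 0 0 0 0; 1.5 0.4 0 0 0 0 0")

```text
time: 53.82
tool_pos: [0.566, 0.0689, 0.0466]
orientation: [0.675, 0.738, -0.0, 0.0]
ft_force: [0.6, -3.7, -3.2]
width: 0.0247
grasp_force: 73.3
```

Emit:
play_rows(commands="1.5 0 0 0 0 0 0")

```text
time: 53.95
tool_pos: [0.566, 0.0692, 0.0465]
orientation: [0.675, 0.738, 0.0, 0.0]
ft_force: [-0.3, -0.1, -5.3]
width: 0.0249
grasp_force: 73.2
```

```bash
python3 -c "
from h import *
depth('w27')"
```

```text
[130, 130, 130, 130, 130, 130, 130, 130, 130, 130] base row 222.0 d mm 11.8 opening mm 0.24 pos [0.566  0.0692 0.0465] F [-0.3284 -0.1309 -5.3069] t 54.0
```

Still sliding; continue.

Emit:
play_rows(commands="1.5 0.4 0 0 0 0 0; 1.5 0.4 0 0 0 0 0; 1.5 0.4 0 0 0 0 0; 1.5 0.2 0 0 0 0 0; 1.5 0 0 0 0 0 0")

```text
time: 54.62
tool_pos: [0.5649, 0.0825, 0.0466]
orientation: [0.675, 0.738, -0.0, 0.001]
ft_force: [0.9, -5.4, -4.4]
width: 0.0243
grasp_force: 73.4
```

```bash
python3 -c "
from h import *
depth('w28')"
```

```text
[147, 147, 147, 147, 147, 147, 147, 147, 147, 147] base row 222.0 d mm 18.6 opening mm 2.68 pos [0.5649 0.0825 0.0466] F [ 0.891  -5.366  -4.3582] t 54.6
```

Emit:
play_rows(commands="1.5 0.2 0 0 0 0 0; 1.5 0.2 0 0 0 0 0; 1.5 0.2 0 0 0 0 0; 1.5 0.2 0 0 0 0 0; 1.5 0.2 0 0 0 0 0; 1.5 0.1 0 0 0 0 0; 1.5 0 0 0 0 0 0")

```text
time: 55.55
tool_pos: [0.5639, 0.0933, 0.0466]
orientation: [0.675, 0.738, -0.0, 0.001]
ft_force: [0.7, -7.4, -3.6]
width: 0.0244
grasp_force: 73.4
```

```bash
python3 -c "
from h import *
depth('w29')"
```

```text
[173, 173, 173, 173, 173, 173, 173, 173, 173, 173] base row 222.0 d mm 28.9 opening mm 6.39 pos [0.5639 0.0933 0.0466] F [ 0.7444 -7.4337 -3.5683] t 55.5
```

Emit:
play_rows(commands="1.5 0.2 0 0 0 0 0; 1.5 -2.1 0 0 0 0 0; 1.5 -2.2 0 0 0 0 0; 1.5 0 0 -4.5 0 0 0; 1.5 5.1 0 0 0 0 0; 1.5 5.2 0 0 0 0 0; 1.5 5.2 0 0 0 0 0; 1.5 5.2 0 0 0 0 0; 1.5 5.2 0 0 0 0 0; 1.5 5.2 0 0 0 0 0")

```text
time: 56.85
tool_pos: [0.5401, 0.3635, 0.0918]
orientation: [0.675, 0.738, 0.0, 0.0]
ft_force: [1.1, -0.2, -0.8]
width: 0.0247
grasp_force: 73.7
```

Emit:
play_rows(commands="1.5 0 0 0 0 0 -10; 1.5 0 0 0 0 0 -10; 1.5 0 0 0 0 0 -10; 1.5 0 0 0 0 0 -10; 1.5 0 0 0 0 0 -10; 1.5 0 0 0 0 0 -10; 1.5 0 0 0 0 0 -10; 1.5 0 0 0 0 0 -10; 1.5 0 0 0 0 0 -10; 1.5 0 0 0 0 0 -10")

```text
time: 58.1
tool_pos: [0.5404, 0.3618, 0.0917]
orientation: [-0.134, 0.991, 0.0, 0.0]
ft_force: [-0.4, -0.9, -0.6]
width: 0.0241
grasp_force: 73.8
```

Emit:
play_rows(commands="1.5 0 0 0 0 0 -10; 1.5 0 0 0 0 0 -10; 1.5 0 0 0 0 0 -10; 1.5 0 0 0 0 0 -10; 1.5 0 0 0 0 0 -10; 1.5 0 0 0 0 0 -10; 1.5 0 0 0 0 0 -10; 1.5 0 0 0 0 0 -10; 1.5 0 0 0 0 0 0; 1.5 0 0 0 0 0 0")

```text
time: 59.35
tool_pos: [0.5401, 0.3622, 0.0915]
orientation: [0.736, -0.677, 0.0, -0.0]
ft_force: [0.7, -0.0, -0.7]
width: 0.0247
grasp_force: 73.7
```

```bash
python3 - <<'E'
from h import *
go((.539,.3622,.046),-84.7)
look('w30')
E
```

```text
at [0.5401 0.3622 0.0915] t 59.35 q [ 0.5909  0.5777  0.1471  1.1401 -0.0004 -1.0647]
turn deg [-0.0157 -0.0152 -0.4448] shift cm after turn [-0.0137  0.1103  4.5528]
w 0.024660058975441008
w30 [192.4089  53.1197] [374.8679  56.8885] z mm 50.55 [0.5464 0.2535 0.0505]
```

```bash
python3 - <<'E'
from h import *
for nm in('w22','w30'):
    im=cv2.imread(f'pics/{nm}.png').astype(int)
    for thr in(185,):
        m=((im.min(2)>thr)).astype(np.uint8);m=cv2.morphologyEx(m,cv2.MORPH_OPEN,np.ones((25,25),np.uint8))
        n,l,st,c=cv2.connectedComponentsWithStats(m);print(nm,st[1:].tolist(),c[1:].tolist())
    for r in (45,55,65,72):print(r,im[r,150:260:4].min(1).tolist())
E
```

```text
w22 [[237, 0, 98, 14, 1372], [178, 49, 32, 36, 1150], [363, 48, 32, 36, 1142]] [[285.5, 6.5], [193.52695652173912, 66.47043478260869], [378.36427320490367, 65.38616462346761]]
45 [95, 92, 25, 30, 44, 46, 60, 58, 61, 58, 59, 58, 61, 195, 195, 196, 195, 194, 193, 192, 189, 189, 190, 188, 187, 187, 184, 184]
55 [80, 90, 23, 28, 44, 43, 42, 243, 241, 242, 242, 242, 242, 251, 251, 196, 198, 196, 195, 195, 194, 193, 190, 186, 187, 189, 186, 184]
65 [169, 91, 38, 25, 43, 45, 36, 245, 242, 242, 243, 242, 243, 243, 242, 148, 56, 57, 57, 55, 57, 54, 54, 55, 54, 53, 52, 51]
72 [246, 91, 85, 26, 28, 43, 31, 252, 243, 242, 243, 243, 243, 244, 243, 246, 58, 59, 58, 60, 56, 58, 55, 55, 54, 54, 54, 54]
w30 [[168, 30, 54, 48, 1805], [359, 39, 33, 37, 1211]] [[192.40886426592797, 53.1196675900277], [374.86787778695293, 56.888521882741536]]
45 [23, 25, 44, 34, 248, 239, 240, 240, 240, 240, 246, 251, 251, 195, 196, 196, 192, 191, 193, 191, 177, 178, 189, 185, 187, 182, 185, 182]
55 [83, 29, 27, 43, 138, 244, 243, 244, 244, 244, 243, 248, 249, 114, 121, 89, 87, 88, 85, 83, 49, 46, 47, 47, 47, 17, 21, 38]
65 [90, 24, 20, 44, 47, 242, 241, 242, 241, 242, 241, 243, 242, 101, 58, 58, 57, 57, 55, 57, 55, 54, 54, 53, 53, 54, 51, 52]
72 [88, 23, 23, 43, 40, 243, 242, 242, 243, 242, 243, 243, 243, 209, 59, 58, 57, 57, 60, 55, 57, 55, 55, 54, 55, 53, 53, 52]
```

```bash
sed -i 's/im.min(2)>185/im.min(2)>215/' h.py; python3 - <<'E'
from h import *
A=[.711,.703,0,0];B=[-.7015,.7127,0,0]
sqz('w3',[.5367,-.3352,.0857],A);sqz('w22',[.5451,.3492,.0916],[.737,-.676,0,0])
sqz('w8',[.5405,-.0184,.0907],B);sqz('w14',[.5367,-.3464,.0919],A);sqz('w19',[.5416,-.0166,.0907],B)
s=ctrl.read_state();sqz('w30',s['tool_pos'],s['orientation'])
E
```

```text
w3 [375.4076  68.9395] [185.0545  70.4625] z mm 54.46 [ 0.5388 -0.2352  0.0545]
w22 [193.5812  66.4215] [377.9865  65.4843] z mm 54.17 [0.55   0.2465 0.0542]
w8 found [(array([181.6086,  64.4089]), array([ 166,   47,   32,   36, 1142], dtype=int32))]
w14 [375.7956  58.3263] [188.0266  59.4786] z mm 56.62 [ 0.5398 -0.2406  0.0566]
w19 found [(array([180.2091,  59.8207]), array([ 164,   42,   33,   37, 1205], dtype=int32))]
w30 [374.4078  56.9108] [184.1315  58.8883] z mm 58.45 [0.5487 0.2567 0.0584]
```

Emit:
play_rows(commands="1.5 0 0.1 2.2 0 0 -0.4; 1.5 0 0 2.3 0 0 0; 1.5 0.7 0 0 0 0 0; 1.5 0.7 0 0 0 0 0; 1.5 0.7 0 0 0 0 0; 1.5 0.6 0 0 0 0 0; 1.5 0.6 0 0 0 0 0; 1.5 0.6 0 0 0 0 0; 1.5 0.6 0 0 0 0 0; 1.5 0.6 0 0 0 0 0")

```text
time: 60.65
tool_pos: [0.5437, 0.3113, 0.0464]
orientation: [0.74, -0.672, 0.0, 0.0]
ft_force: [-1.0, 3.1, -3.3]
width: 0.0245
grasp_force: 73.4
```

Emit:
play_rows(commands="1.5 0.5 0 0 0 0 0; 1.5 0.4 0 0 0 0 0; 1.5 0 0 0 0 0 0")

```text
time: 61.02
tool_pos: [0.5447, 0.3025, 0.0466]
orientation: [0.74, -0.672, 0.0, -0.0]
ft_force: [0.5, 3.9, -4.1]
width: 0.0247
grasp_force: 73.2
```

```bash
python3 -c "
from h import *
depth('w31')"
```

```text
[172, 172, 172, 172, 172, 172, 172, 172, 172, 172] base row 222.0 d mm 28.4 opening mm 6.21 pos [0.5447 0.3025 0.0466] F [ 0.5118  3.929  -4.0919] t 61.0
```

+8 mm → d ≈ 36.5.

Emit:
play_rows(commands="1.5 0.2 0 0 0 0 0; 1.5 0.2 0 0 0 0 0; 1.5 0.2 0 0 0 0 0; 1.5 0.2 0 0 0 0 0; 1.5 0 0 0 0 0 0")

```text
time: 61.7
tool_pos: [0.5454, 0.295, 0.0466]
orientation: [0.74, -0.672, 0.0, -0.0]
ft_force: [-0.5, 5.6, -3.7]
width: 0.0247
grasp_force: 73.3
```

```bash
python3 -c "
from h import *
depth('w32')"
```

```text
[190, 190, 190, 190, 190, 190, 190, 190, 190, 190] base row 222.0 d mm 35.4 opening mm 8.76 pos [0.5454 0.295  0.0466] F [-0.4587  5.5852 -3.6988] t 61.7
```

Emit:
play_rows(commands="1.5 0.15 0 0 0 0 0; 1.5 0 0 0 0 0 0; 1.5 -2.4 0 0 0 0 0; 1.5 -2.4 0 0 0 0 0; 1.5 0 0 -4.5 0 0 0; 1.5 5.2 0 0 0 0 0; 1.5 5.2 0 0 0 0 0; 1.5 5.2 0 0 0 0 0; 1.5 5.2 0 0 0 0 0; 1.5 5.2 0 0 0 0 0")

```text
time: 63.0
tool_pos: [0.5663, 0.082, 0.0918]
orientation: [0.741, -0.672, 0.001, 0.0]
ft_force: [0.8, -0.8, -0.7]
width: 0.0246
grasp_force: 73.7
```

Emit:
play_rows(commands="1.5 5.0 0 0 0 0 0; 1.5 0 0 0 0 0 10; 1.5 0 0 0 0 0 10; 1.5 0 0 0 0 0 10; 1.5 0 0 0 0 0 10; 1.5 0 0 0 0 0 10; 1.5 0 0 0 0 0 10; 1.5 0 0 0 0 0 10; 1.5 0 0 0 0 0 10; 1.5 0 0 0 0 0 10")

```text
time: 64.25
tool_pos: [0.5712, 0.0338, 0.0917]
orientation: [-0.046, 0.999, -0.0, 0.0]
ft_force: [-1.1, 0.2, -1.7]
width: 0.0247
grasp_force: 73.6
```

Emit:
play_rows(commands="1.5 0 0 0 0 0 10; 1.5 0 0 0 0 0 10; 1.5 0 0 0 0 0 10; 1.5 0 0 0 0 0 10; 1.5 0 0 0 0 0 10; 1.5 0 0 0 0 0 10; 1.5 0 0 0 0 0 10; 1.5 0 0 0 0 0 10; 1.5 0 0 0 0 0 10; 1.5 0 0 0 0 0 0")

```text
time: 65.5
tool_pos: [0.5711, 0.0336, 0.0916]
orientation: [0.672, 0.741, -0.0, 0.0]
ft_force: [-0.3, -0.2, -1.0]
width: 0.0245
grasp_force: 73.6
```

```bash
python3 - <<'E'
from h import *
go((.5699,.0325,.046),95.3)
look('w33')
E
```

```text
at [0.5711 0.0336 0.0916] t 65.5 q [ 0.0592  0.4213 -0.1048  1.0444 -0.0008  1.5319]
turn deg [0.0132 0.0448 0.3172] shift cm after turn [-0.0984 -0.1278  4.564 ]
w 0.02452202630546338
w33 found [(array([371.3978,  57.4245]), array([ 355,   39,   34,   38, 1272], dtype=int32))]
```

Emit:
play_rows(commands="1.5 0 -0.1 2.2 0 0 0.3; 1.5 0 0 2.3 0 0 0; 1.5 0.7 0 0 0 0 0; 1.5 0.7 0 0 0 0 0; 1.5 0.7 0 0 0 0 0; 1.5 0.7 0 0 0 0 0; 1.5 0.7 0 0 0 0 0; 1.5 0.7 0 0 0 0 0; 1.5 0.6 0 0 0 0 0; 1.5 0.6 0 0 0 0 0")

```text
time: 66.8
tool_pos: [0.5646, 0.0863, 0.0465]
orientation: [0.674, 0.738, -0.0, 0.0]
ft_force: [1.0, -3.8, -3.2]
width: 0.0245
grasp_force: 73.4
```

Emit:
play_rows(commands="1.5 0.5 0 0 0 0 0; 1.5 0.3 0 0 0 0 0; 1.5 0.2 0 0 0 0 0; 1.5 0.2 0 0 0 0 0; 1.5 0 0 0 0 0 0")

```text
time: 67.42
tool_pos: [0.5638, 0.0977, 0.0467]
orientation: [0.674, 0.738, -0.0, 0.001]
ft_force: [1.1, -6.3, -2.7]
width: 0.0243
grasp_force: 73.4
```

```bash
python3 -c "
from h import *
depth('w34')"
```

```text
[185, 185, 185, 185, 185, 185, 185, 185, 185, 185] base row 222.0 d mm 33.6 opening mm 8.09 pos [0.5638 0.0977 0.0467] F [ 1.0566 -6.3197 -2.714 ] t 67.4
```

Emit:
play_rows(commands="1.5 0.2 0 0 0 0 0; 1.5 0.13 0 0 0 0 0; 1.5 0 0 0 0 0 0")

```text
time: 67.85
tool_pos: [0.5635, 0.1009, 0.0466]
orientation: [0.674, 0.738, -0.0, 0.001]
ft_force: [0.1, -7.0, -2.9]
width: 0.0245
grasp_force: 73.5
```

```bash
python3 -c "
from h import *
depth('w35')"
```

```text
[193, 193, 193, 193, 193, 193, 193, 193, 193, 193] base row 222.0 d mm 36.7 opening mm 9.22 pos [0.5635 0.1009 0.0466] F [ 0.0975 -7.0323 -2.8744] t 67.8
```

Emit:
play_rows(commands="1.5 -2.4 0 0 0 0 0; 1.5 -2.4 0 0 0 0 0; 1.5 0 0 -4.5 0 0 0; 1.5 -4.5 -1.4 0 0 0 0; 1.5 -4.5 -1.4 0 0 0 0; 1.5 0 0 0 0 0 -10; 1.5 0 0 0 0 0 -10; 1.5 0 0 0 0 0 -10; 1.5 0 0 0 0 0 -10; 1.5 0 0 0 0 0 -10")

```text
time: 69.15
tool_pos: [0.5483, -0.0381, 0.0919]
orientation: [0.296, 0.955, 0.0, 0.0]
ft_force: [-0.6, -0.3, -0.6]
width: 0.0248
grasp_force: 73.8
```

Emit:
play_rows(commands="1.5 0 0 0 0 0 -10; 1.5 0 0 0 0 0 -10; 1.5 0 0 0 0 0 -10; 1.5 0 0 0 0 0 -10; 1.5 0 0 0 0 0 -10; 1.5 0 0 0 0 0 -10; 1.5 0 0 0 0 0 -10; 1.5 0 0 0 0 0 -10; 1.5 0 0 0 0 0 -10; 1.5 0 0 0 0 0 -10")

```text
time: 70.4
tool_pos: [0.5483, -0.0382, 0.0919]
orientation: [-0.541, 0.841, -0.0, 0.001]
ft_force: [-0.6, 0.5, -0.6]
width: 0.0244
grasp_force: 73.8
```

Emit:
play_rows(commands="1.5 0 0 0 0 0 -10; 1.5 0 0 0 0 0 -10; 1.5 0 0 0 0 0 -4; 1.5 0 0 0 0 0 0; 1.5 0 0 0 0 0 0")

```text
time: 71.03
tool_pos: [0.5481, -0.0384, 0.0918]
orientation: [-0.702, 0.713, -0.0, 0.0]
ft_force: [0.7, 0.1, -1.3]
width: 0.0246
grasp_force: 73.7
```

```bash
python3 - <<'E'
from h import *
go((.540,-.0376,.0465),-90.5)
look('w36')
E
```

```text
at [ 0.5481 -0.0384  0.0918] t 71.03 q [-0.0699  0.3775 -0.1706  1.0222 -0.0002 -1.6251]
turn deg [-0.0326 -0.0129 -0.3895] shift cm after turn [-0.0743  0.8096  4.5292]
w 0.024611162633383275
w36 [385.3813  62.8928] [193.0641  65.4339] z mm 61.49 [ 0.541  -0.1407  0.0615]
```

Emit:
play_rows(commands="1.5 0 0.8 2.2 0 0 -0.4; 1.5 0 0 2.3 0 0 0; 1.5 0.6 0 0 0 0 0; 1.5 0.6 0 0 0 0 0; 1.5 0.6 0 0 0 0 0; 1.5 0.6 0 0 0 0 0; 1.5 0.6 0 0 0 0 0; 1.5 0.5 0 0 0 0 0; 1.5 0.5 0 0 0 0 0; 1.5 0 0 0 0 0 0")

```text
time: 72.32
tool_pos: [0.5395, -0.0789, 0.0465]
orientation: [-0.705, 0.71, -0.0, -0.0]
ft_force: [0.1, -0.4, -5.6]
width: 0.0246
grasp_force: 73.2
```

Emit:
play_rows(commands="1.5 0.2 0 0 0 0 0; 1.5 0.2 0 0 0 0 0; 1.5 0.2 0 0 0 0 0; 1.5 0 0 0 0 0 0")

```text
time: 72.82
tool_pos: [0.5397, -0.0839, 0.0467]
orientation: [-0.705, 0.709, 0.0, 0.0]
ft_force: [0.5, 6.0, -3.1]
width: 0.0247
grasp_force: 73.3
```

```bash
python3 -c "
from h import *
depth('w37')"
```

```text
[192, 191, 191, 191, 191, 191, 191, 191, 191, 191] base row 222.0 d mm 35.9 opening mm 8.92 pos [ 0.5397 -0.0839  0.0467] F [ 0.5044  6.0134 -3.149 ] t 72.8
```

Emit:
play_rows(commands="1.5 0.1 0 0 0 0 0; 1.5 0 0 0 0 0 0; 1.5 -2.4 0 0 0 0 0; 1.5 -2.4 0 0 0 0 0; 1.5 0 0 -4.5 0 0 0; 1.5 4.5 0 0 0 0 0; 1.5 4.5 0 0 0 0 0; 1.5 4.5 0 0 0 0 0; 1.5 4.5 0 0 0 0 0; 1.5 4.5 0 0 0 0 0")

```text
time: 74.12
tool_pos: [0.5384, -0.2643, 0.0921]
orientation: [-0.705, 0.71, -0.001, -0.0]
ft_force: [0.0, -0.4, -0.9]
width: 0.0241
grasp_force: 73.8
```

Emit:
play_rows(commands="1.5 4.5 0 0 0 0 0; 1.5 4 0 0 0 0 0; 1.5 0 0 0 0 0 10; 1.5 0 0 0 0 0 10; 1.5 0 0 0 0 0 10; 1.5 0 0 0 0 0 10; 1.5 0 0 0 0 0 10; 1.5 0 0 0 0 0 10; 1.5 0 0 0 0 0 10; 1.5 0 0 0 0 0 10")

```text
time: 75.38
tool_pos: [0.5379, -0.3478, 0.0921]
orientation: [-0.081, 0.997, -0.001, 0.0]
ft_force: [0.5, -0.3, -0.1]
width: 0.0247
grasp_force: 73.6
```

Emit:
play_rows(commands="1.5 0 0 0 0 0 10; 1.5 0 0 0 0 0 10; 1.5 0 0 0 0 0 10; 1.5 0 0 0 0 0 10; 1.5 0 0 0 0 0 10; 1.5 0 0 0 0 0 10; 1.5 0 0 0 0 0 10; 1.5 0 0 0 0 0 10; 1.5 0 0 0 0 0 10; 1.5 0 0 0 0 0 10")

```text
time: 76.62
tool_pos: [0.5379, -0.3477, 0.092]
orientation: [0.712, 0.703, -0.0, 0.001]
ft_force: [0.1, -0.4, -1.2]
width: 0.0246
grasp_force: 73.6
```

Emit:
play_rows(commands="1.5 0 0 0 0 0 0; 1.5 0 0 0 0 0 0")

```text
time: 76.88
tool_pos: [0.5379, -0.3476, 0.0919]
orientation: [0.708, 0.706, -0.0, 0.0]
ft_force: [0.6, -0.5, -0.8]
width: 0.0242
grasp_force: 73.6
```

```bash
python3 - <<'E'
from h import *
go((.538,-.347,.0465),89.5)
look('w38')
E
```

```text
at [ 0.5379 -0.3476  0.0919] t 76.88 q [-0.5734  0.5564  0.1123  1.126  -0.0006  1.0002]
turn deg [0.0171 0.0519 0.3413] shift cm after turn [0.0587 0.0099 4.5397]
w 0.02416852603297847
w38 [183.5259  53.4828] [379.3008  52.8298] z mm 62.93 [ 0.5408 -0.2404  0.0629]
```

Emit:
play_rows(commands="1.5 0 0 2.2 0 0 0.3; 1.5 0 0 2.3 0 0 0; 1.5 0.7 0 0 0 0 0; 1.5 0.7 0 0 0 0 0; 1.5 0.7 0 0 0 0 0; 1.5 0.7 0 0 0 0 0; 1.5 0.7 0 0 0 0 0; 1.5 0.7 0 0 0 0 0; 1.5 0.7 0 0 0 0 0; 1.5 0.7 0 0 0 0 0")

```text
time: 78.18
tool_pos: [0.5385, -0.2912, 0.0467]
orientation: [0.711, 0.703, -0.0, 0.0]
ft_force: [-0.0, -4.6, -2.9]
width: 0.0245
grasp_force: 73.3
```

Emit:
play_rows(commands="1.5 0.4 0 0 0 0 0; 1.5 0.3 0 0 0 0 0; 1.5 0.3 0 0 0 0 0; 1.5 0.2 0 0 0 0 0; 1.5 0.1 0 0 0 0 0; 1.5 0 0 0 0 0 0")

```text
time: 78.92
tool_pos: [0.5388, -0.2789, 0.047]
orientation: [0.711, 0.703, -0.0, 0.001]
ft_force: [-1.0, -6.4, -2.7]
width: 0.0243
grasp_force: 73.4
```

```bash
python3 -c "
from h import *
depth('w39')"
```

```text
[191, 191, 191, 191, 191, 191, 191, 191, 191, 191] base row 222.0 d mm 35.9 opening mm 8.92 pos [ 0.5388 -0.2789  0.047 ] F [-0.96   -6.364  -2.7472] t 78.9
```

Emit:
play_rows(commands="1.5 0.1 0 0 0 0 0; 1.5 0 0 0 0 0 0; 1.5 -2.4 0 0 0 0 0; 1.5 -2.4 0 0 0 0 0; 1.5 -1.5 0 -4.5 0 0 0; 1.5 0 0 0 0 0 0; 1.5 0 0 0 0 0 0")

```text
time: 79.85
tool_pos: [0.5377, -0.341, 0.0915]
orientation: [0.712, 0.703, 0.0, 0.0]
ft_force: [0.6, -0.7, -0.6]
width: 0.0245
grasp_force: 73.7
```

```bash
python3 - <<'E'
from h import *
look('w40')
go((.5765,-.005,.10),89.5)
E
```

```text
w 0.024543274444839634
w40 [380.9404  24.9439] [179.1537  26.8775] z mm 63.8 [ 0.5411 -0.2219  0.0638]
at [ 0.5375 -0.3405  0.091 ] t 79.9 q [-0.5647  0.5498  0.0988  1.1206 -0.      1.0183]
turn deg [-0.0355 -0.0214 -0.2015] shift cm after turn [33.5844  3.6105 -0.9033]
```

Emit:
play_rows(commands="1.5 4.8 0.5 -1 0 0 0; 1.5 4.8 0.5 0 0 0 0; 1.5 4.8 0.5 0 0 0 0; 1.5 4.8 0.5 0 0 0 0; 1.5 4.8 0.5 0 0 0 0; 1.5 4.8 0.5 0 0 0 0; 1.5 4.8 0.6 0 0 0 0; 1.5 0 0 0 0 0 -10; 1.5 0 0 0 0 0 -10; 1.5 0 0 0 0 0 -10")

```text
time: 81.15
tool_pos: [0.5773, -0.0045, 0.1006]
orientation: [0.502, 0.865, -0.001, -0.001]
ft_force: [0.2, -0.6, -0.6]
width: 0.0241
grasp_force: 73.8
```

Emit:
play_rows(commands="1.5 0 0 0 0 0 -10; 1.5 0 0 0 0 0 -10; 1.5 0 0 0 0 0 -10; 1.5 0 0 0 0 0 -10; 1.5 0 0 0 0 0 -10; 1.5 0 0 0 0 0 -10; 1.5 0 0 0 0 0 -0.5; 1.5 0 0 0 0 0 0; 1.5 0 0 0 0 0 0")

```text
time: 82.28
tool_pos: [0.5779, -0.0049, 0.1015]
orientation: [0.003, 1.0, -0.0, -0.0]
ft_force: [-0.1, 0.4, -0.9]
width: 0.0245
grasp_force: 73.7
```

```bash
python3 - <<'E'
from h import *
go((.5765,-.005,.0065),180)
E
```

```text
at [ 0.5779 -0.0049  0.1015] t 82.28 q [-0.0081  0.4261 -0.0714  1.0733 -0.0005 -0.0026]
turn deg [-0.0288 -0.0023 -0.3196] shift cm after turn [ 0.138  -0.0139  9.4951]
```

Emit:
play_rows(commands="1.5 0.1 0 4 0 0 0; 1.5 0 0 4 0 0 0; 1.5 0 0 1 0 0 0; 1.5 0 0 0 0 0 0")

```text
time: 82.78
tool_pos: [0.577, -0.005, 0.012]
orientation: [0.002, 1.0, -0.0, -0.0]
ft_force: [0.6, 0.1, 0.3]
width: 0.0243
grasp_force: 73.7
```

Emit:
play_rows(commands="1.5 0 0 0.15 0 0 0; 1.5 0 0 0 0 0 0")

```text
time: 83.02
tool_pos: [0.5778, -0.005, 0.0112]
orientation: [0.002, 1.0, -0.0, 0.001]
ft_force: [-0.8, -0.3, -0.8]
width: 0.0245
grasp_force: 73.7
```

Emit:
play_rows(commands="1.5 0 0 0.15 0 0 0; 1.5 0 0 0 0 0 0")

```text
time: 83.28
tool_pos: [0.577, -0.005, 0.0088]
orientation: [0.002, 1.0, -0.0, 0.0]
ft_force: [0.4, 0.6, -1.0]
width: 0.024
grasp_force: 73.7
```

Emit:
play_rows(commands="1.5 0 0 0.1 0 0 0; 1.5 0 0 0 0 0 0")

```text
time: 83.52
tool_pos: [0.5769, -0.005, 0.0075]
orientation: [0.002, 1.0, -0.0, 0.0]
ft_force: [-0.1, 0.2, -0.8]
width: 0.0246
grasp_force: 73.7
```

Emit:
play_rows(commands="1.5 0 0 0.1 0 0 0; 1.5 0 0 0 0 0 0")

```text
time: 83.78
tool_pos: [0.5769, -0.005, 0.0065]
orientation: [0.002, 1.0, -0.0, -0.0]
ft_force: [0.4, 0.1, -0.2]
width: 0.0246
grasp_force: 73.7
```

Emit:
play_rows(commands="1.5 0 0 0.08 0 0 0; 1.5 0 0 0 0 0 0")

```text
time: 84.02
tool_pos: [0.577, -0.005, 0.0058]
orientation: [0.002, 1.0, -0.0, 0.0]
ft_force: [0.3, 0.5, -0.1]
width: 0.0243
grasp_force: 73.9
```

Emit:
play_rows(commands="3 0 0 0 0 0 0; 4 0 0 0 0 0 0; 5 0 0 0 0 0 0; 5 0 0 0 0 0 0; 5 0 0 -3 0 0 0; 5 0 0 -5 0 0 0; 5 0 0 -5 0 0 0; 5 0 0 -3 0 0 0; 5 0 0 0 0 0 0")

```text
time: 85.15
tool_pos: [0.5783, -0.0049, 0.1683]
orientation: [0.002, 1.0, -0.0, 0.002]
ft_force: [0.2, -0.1, -1.0]
width: 0.0501
grasp_force: 0.0
```

```bash
python3 - <<'E'
from h import *
shot('wrist','w41')
E
```

```text
(no output)
```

View pics/w41.png

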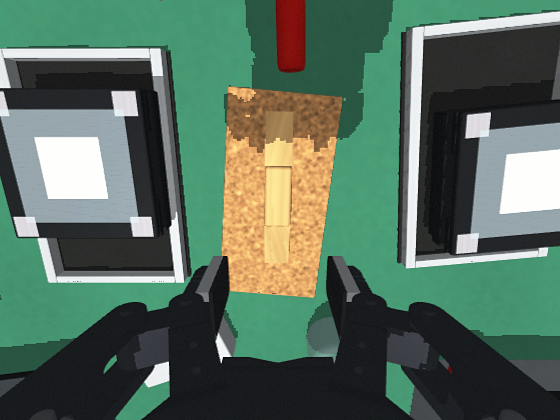

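The wedge lies flat on the mat, with its ends at about (279,110) and (277,262). Both lamps lie glass up in their trays. One last height check on the facing sides, then I hand in.

```bash
python3 - <<'E'
from h import *
s=ctrl.read_state();C=cam('wrist',s);im=cv2.imread('pics/w41.png').astype(int)
m=(im.min(2)>215).astype(np.uint8);n,l,st,c=cv2.connectedComponentsWithStats(m)
q=[c[i] for i in range(1,n) if 250<st[i,4]<900 and 60<c[i][1]<260 and .6<st[i,2]/st[i,3]<1.6]
print(q)
def z(a,b):return brentq(lambda z:np.linalg.norm(back(C,a,z)-back(C,b,z))-.1,.03,.09)
for a in q:
    for b in q:
        if a[1]<b[1]-80 and abs(a[0]-b[0])<40:zz=z(a,b);print(zz,back(C,a,zz),back(C,b,zz))
E
```

```text
[array([124.5594, 103.479 ]), array([477.6143, 125.0735]), array([ 25.7097, 225.9651]), array([141.5469, 225.9609]), array([466.8105, 243.0058])]
0.061318703545252526 [ 0.4905 -0.1225  0.0613] [ 0.5905 -0.1228  0.0613]
0.062067749722684584 [0.5073 0.1523 0.0621] [0.6068 0.1616 0.0621]
```

Emit:
play_rows(commands="5 0 0 0 0 0 0; 5 0 0 0 0 0 0; 5 0 0 0 0 0 0; 5 0 0 0 0 0 0")

```text
time: 85.7
tool_pos: [0.5769, -0.0049, 0.1656]
orientation: [0.002, 1.0, -0.0, -0.0]
ft_force: [0.7, 0.3, -0.4]
width: 0.0498
grasp_force: 0.0
```

```bash
cat > chk.py <<'E'
from h import *
import sys
s=shot('wrist',sys.argv[1]);C=cam('wrist',s);im=cv2.imread(f'pics/{sys.argv[1]}.png').astype(int)
print(s['tool_pos'],s['orientation'])
m=(im.min(2)>215).astype(np.uint8);n,l,st,c=cv2.connectedComponentsWithStats(m)
q=[c[i] for i in range(1,n) if 250<st[i,4]<2200 and .6<st[i,2]/st[i,3]<1.6 and st[i,4]>.75*st[i,2]*st[i,3]]
for i,a in enumerate(q):
    for b in q[:i]:
        d=np.linalg.norm(back(C,a,.06)-back(C,b,.06))
        if .085<d<.115:
            zz=brentq(lambda z:np.linalg.norm(back(C,a,z)-back(C,b,z))-.1,.02,.11);print(a,b,'z',round(zz*1e3,2),((back(C,a,zz)+back(C,b,zz))/2)[:2])
E
python3 chk.py w42; sed -i 's/^s=shot.*$/s=dict(tool_pos=np.array([.5739,-.0035,.151]),orientation=np.array([-.002,1,0,0]));C=cam("wrist",s);im=cv2.imread("pics\/w1.png").astype(int)/' chk.py; python3 chk.py x
```

```text
[ 0.5769 -0.0049  0.1656] [ 0.0017  1.     -0.0003 -0.0001]
[140.3827 229.7577] [123.4615 105.951 ] z 64.52 [ 0.5416 -0.122 ]
[140.3827 229.7577] [ 23.9404 229.7539] z 63.98 [ 0.5917 -0.1725]
[468.4322 246.2373] [478.978  127.6713] z 63.87 [0.5581 0.1569]
[ 0.5739 -0.0035  0.151 ] [-0.002  1.     0.     0.   ]
[125.1157 232.4386] [106.3958 106.4242] z 54.9 [ 0.5402 -0.1313]
```

```bash
python3 -c "
from cell import ctrl
print(ctrl.finish_job())"
```

```text
the job is handed in; nothing more can be done
None
```

The job is handed in: both lamps were pushed over and lie glass up on their fins in their trays, all four seams measured about 9 mm open, and the wedge lies flat on the cork mat.

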